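# Walk the sticky display-case cover shut and bolt it

## Robot

A 7-joint arm with a two-finger parallel gripper is mounted at the origin on the work surface. World frame = base frame: x ahead of the robot, y to its left, z up, the work surface at z = 0. Lengths are in m, angles in rad, forces in N, time in s.
With the tool pointing down it reaches from about 0.35 to 0.9 m from the base axis. Payload 7.2 kg.
Tool frame: the origin (TCP) lies at the very end of the fingers, on their centre line; the grasp point (between the pads) lies 19 mm behind it; z points along the fingers, y is the direction in which the jaws open and shut (so a half turn about z gives the same grasp; the last joint's range is limited). The gripper opens to 85 mm and grips with 20 to 120 N. Pads are 22 mm wide; open, the fingers measure 114 mm over their backs; the gripper's body (76 mm by 85 mm) begins 54 mm behind the grasp point. The pads swing forward as they close: fully open they stand 13 mm farther back than shut.
Start: joints at [-1.311, 0.411, -0.013, 1.596, 0.006, 1.134, -0.082], TCP at [0.201, 0.592, 0.231] pointing down, gripper open.
Joint ranges: [-2.95, 2.95], [-0.29, 1.99], [-1.47, 1.44], [0.14, 2.54], [-1.03, 4.17], [0.13, 1.85], [-2.86, 2.86]. Speed limits (rad/s): [2.39, 2.39, 3.01, 3.01, 3.14, 3.14, 3.14].

## Interface

Orientations are given as a unit quaternion [w, x, y, z].
In Python, from bench import read_state, vision, job gives the robot as it stands.
- The arm moves only by the tool arm_command, never from a script. Its arguments are lists of equal length, an entry for each row: "offset": the shift along the tool's x, y, z in mm, a list of three; "angular": the turn, a rotation vector about the tool's x, y, z in rad, a list of three; "gripper": the finger opening in mm, from 0 to 85.4. A call has 1 to 8 rows; each row is the pose to reach, as a shift and turn from the pose commanded when the call began, along the tool's axes at that moment; what a row does not reach only later rows make up. A row lasts 1/10 s, in which the tool goes at most 50 mm and 8.59 degrees, less where a joint would pass 70% of its speed; a pose out of reach is approached as far as the arm can. A call with a gripper value outside its range is refused whole. The fingers move at their own pace and stop on an object; "squeeze" is the grip in N (left out, the last holds). Time passes only in rows, so rows that repeat a pose let the fingers close. It gives the time, the measured TCP pose, the force and the opening at its end, in the units of the state.
- read_state(): the state, without advancing time (a new reading comes with each control period).
- vision.camera(name): name is "side" or "top" or "wrist"; returns the picture (480x640x3 uint8, red, green, blue); there is no depth.
- vision.calibration(name): a dict with "intrinsics" (3x3 intrinsics, pixels), "k1" (the pictures are not rectified: a ray, as slopes to the right and down, at radius r is drawn at 1 + k1 r^2 times it, then the intrinsics apply), "cam_to_world" (4x4, takes a point from camera to world coordinates). Camera axes: x right, y down, z forward; pixel columns grow to the right and rows downward; lengths in m; the calibration is good to about 2 mm. A picture is of the moment at which its call begins: read the wrist's pose just before it. calibration takes no time and is no camera call; for the wrist camera it gives the pose at the moment of the call.
- job.sign_off(): hands the job in, once; it reports no verdict.
The state is a dict: "time": time; "qpos": joint angles; "joint_velocities": joint speeds; "effort": joint torques, N m; "eef_pos": TCP position; "orientation": TCP orientation; "wrist_force": force on the tool from outside, world axes, zero at the start; "moment": the same for the moment, N m; "opening": finger opening in m.
Only numpy, scipy, OpenCV 4.12 (cv2) and the standard library are available. Lean on these libraries where they do the work, as an engineer would, in place of code of your own. Each camera call takes 0.05 s, during which the arm holds its last target.

## Task

Slide the cover of the counter display case fully shut, square against the rear wall, by pushing its two posts gently in turn: it jams when one end gets ahead of the other, so change ends when it binds, and never push the cover or the bolt with more than 25 N. Then slide the bolt on the left rail all the way in behind the left post, let go of everything, and do not disturb the carton, the bottle or the tin.

Things in the scene. Friction and masses are not known exactly. Their poses are not given: they have to be found in the camera images.
- case: Dark wood counter case, fixed: x -160 to +135, y +-190. Origin on its underside; x to its rear, y to its left, z up. The cover slides along x on ledges at z 80 between side rails (inner faces y +-146, outer +-190; lips reach in to y +-129, top z 97). Rear wall, inner face x +120, stops it. A wooden bridge (y +-60, z 93 to 101) runs front to rear over the cover's middle, which cannot be pushed.
- cover: Sliding cover, clear pane in aluminium frame, 160 deep x 270 wide, 0.9 kg; origin: centre of underside, top face 9 above. Shut: origin at case x +40; starts 82 to 98 short, maybe racked. Guided by pins under its middle on a worn rail, slack but with a tight spot at an unknown place: a push at one end moves that post 4 (tight) to 40 mm (slack), turning the cover up to 0.08 rad, then it wedges; a push at the other post frees it.
- left_post (a point): Left (+y) steel push post of the cover, at cover (-25, +105): collar diameter 24, from 9 to 23 above the cover's underside, then a stem, diameter 14, up to 49. Point: on the axis at mid-collar, 96 above the counter. Push the collar's front side along case +x, fingertips just above the cover's top face (89 above the counter). Fully shut: this point at case x +15.
- right_post (a point): The same post at the right (-y) end, at cover (-25, -105). Fully shut: this point at case x +15. At either post the cover slides at about 2 to 10 N; a rise to 12 N or more means that it has wedged or is at the rear wall.
- bolt (a joint): Steel slide bolt on top of the left rail, in m: 0 = drawn back, 0.045 = fully in, at its stop. Slides along case -y, takes about 4 N. Bar at case x -15 to -1, 98 to 110 above the counter, tip at case y 150 minus the value. It passes in front (-x side) of the left post's collar, with 4 mm of room, only when the cover is fully shut.
- bolt_knob (a point): Upright round steel knob on the bolt, diameter 14, from 110 to 136 above the counter; point: on its axis at half height (123), at case x -8, y 180 minus the bolt's value. Push its outer (+y) side along case -y.
- carton: Bystander: red gift carton 70 x 90 x 110 tall, origin at the centre of its underside; stands left of the case.
- flask: Bystander: amber bottle, diameter 60, 150 tall, origin at the centre of its underside; stands right of the case.
- tin: Bystander: brass-coloured tin, diameter 68, 100 tall, origin at the centre of its underside; stands right of the case.

How it is judged:
On the way, in this order (a step that is already met when the one before it is completed fails the run):
1. the cover is fully shut at both ends (x of each of left_post, right_post in the frame of case above 0.012 m), for 0.2 s.
2. the bolt is fully in behind the left post (value of joint bolt above 0.04 m), for 0.2 s.
At the end, for the whole second after the job is handed in: Both posts of the cover within 3 mm of their fully shut place (case x above 12 mm), the cover at rest, the bolt at 40 mm or more of its 45 mm, bystanders where they stood (all of step 1 and value of joint bolt above 0.04 m and linear speed of cover below 0.01 m/s); the robot touches nothing.
It fails at once if the cover is pushed or gripped with more than 25 N (contact force between any of the fingers, the arm and cover above 25 N).
It fails at once if the bolt is pushed with more than 25 N (contact force between the fingers and bolt above 25 N).
It fails at once if the carton, the bottle or the tin is moved by more than 20 mm (distance of any of carton, flask, tin from where it was at the start of the episode above 0.02 m).
It also fails if it takes over 64 s, if anything falls off the work surface, if the arm or the gripper's body presses on something with over 40 N, if the wrist force passes 120 N, or if a joint passes its speed limit or range.

## Working session

There is one attempt and no reset: what is moved stays moved. The work goes in short steps, Python scripts to look and compute and a tool call to move; the robot and the scene stay as the last step left them, time stands still between calls to the robot, and variables do not carry over. Pictures are saved under pics/ and viewed, and the job is handed in when it is done.

Besides the shell and the picture viewer there is one more tool, called after "Call:" as name(argument=value, ...), one argument or row to a line, values as JSON. arm_command: Moves the arm, as the interface text tells. Its arguments: {"type":"object","properties":{"offset":{"type":"array","items":{"type":"array","items":{"type":"number"}}},"angular":{"type":"array","items":{"type":"array","items":{"type":"number"}}},"gripper":{"type":"array","items":{"type":"number"}},"squeeze":{"type":"number"}},"required":["offset","angular","gripper"]}

```bash
ls; mkdir -p pics
cat > look.py <<'E'
import sys,cv2
from bench import read_state, vision, job
def snap(n,f):
    im=vision.camera(n); cv2.imwrite('pics/'+f,im[:,:,::-1]); return im
E
python3 - <<'E'
from look import *
s=read_state(); print(s)
for n in ['side','top','wrist']:
    c=vision.calibration(n); print(n,c)
    snap(n,n+'0.png')
E
```

```text
pics
{'time': 0.0, 'qpos': array([-1.31118098,  0.41192191, -0.0127332 ,  1.59705178,  0.00561289,
        1.13429982, -0.08221471]), 'joint_velocities': array([-0.00137081, -0.0002425 ,  0.00091232, -0.00025028,  0.0009832 ,
       -0.00028015, -0.0017274 ]), 'effort': array([-4.48946248e-04, -6.00615048e+01,  6.82225954e-01, -2.99412346e+01,
        1.38563616e-02,  1.04411552e-02,  7.49623894e-06]), 'eef_pos': array([0.20110505, 0.59123179, 0.23043609]), 'orientation': array([-7.46752765e-05,  1.63157500e-01,  9.86599693e-01, -8.19149217e-04]), 'wrist_force': array([-0.45742784, -0.23480929,  0.32816125]), 'moment': array([0.0208531 , 0.00984249, 0.01105685]), 'opening': 0.0853312422823033}
side {'intrinsics': array([[572.59590484,   0.        , 320.56140449],
       [  0.        , 572.59590484, 238.84317858],
       [  0.        ,   0.        ,   1.        ]]), 'k1': -0.1624828204663989, 'cam_to_world': array([[-0.95010532, -0.23774997,  0.20192779,  0.35473665],
       [-0.31141963,  0.68598899, -0.65759936,  0.704631  ],
       [ 0.01782399, -0.68767293, -0.7258018 ,  0.8549626
[... 296 characters left out ...]
01575676, -0.98995446,  0.14050581,  0.451695  ],
       [-0.99985813,  0.01643695,  0.00368171,  0.01788933],
       [-0.00595421, -0.14042786, -0.99007301,  1.0801838 ],
       [ 0.        ,  0.        ,  0.        ,  1.        ]])}
wrist {'intrinsics': array([[361.82672353,   0.        , 311.92403709],
       [  0.        , 361.82672353, 247.0312577 ],
       [  0.        ,   0.        ,   1.        ]]), 'k1': -0.06279720382316978, 'cam_to_world': array([[ 0.3219322 ,  0.90024924,  0.29310572,  0.12704613],
       [ 0.94676154, -0.30562648, -0.10116834,  0.61665195],
       [-0.00149585,  0.31007057, -0.95071237,  0.37335164],
       [ 0.        ,  0.        ,  0.        ,  1.        ]])}
```

View pics/top0.png

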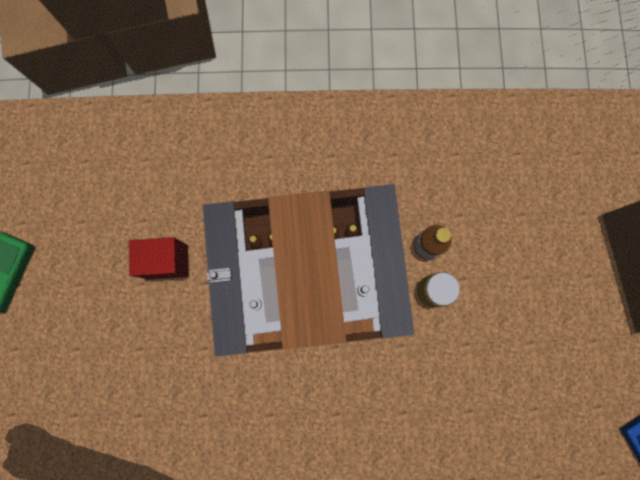

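View pics/side0.png

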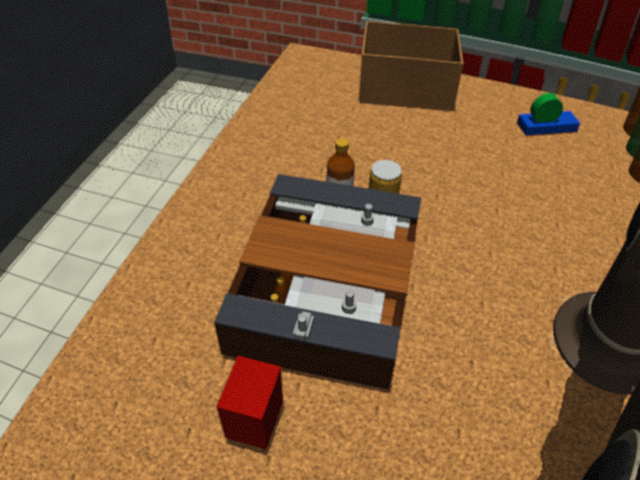

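View pics/wrist0.png

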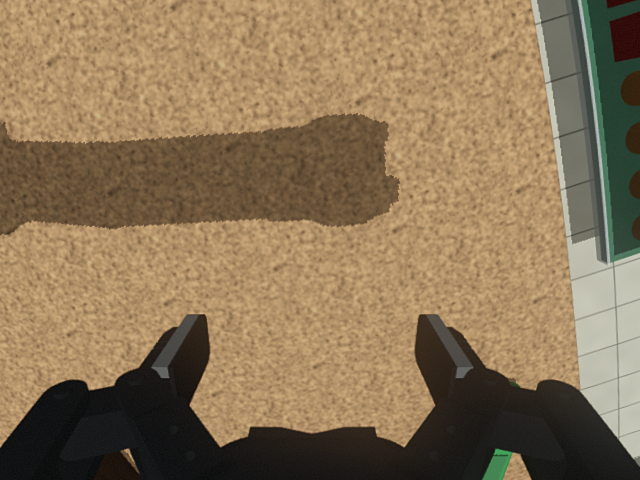

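The top view shows the case with its rear away from the robot (image up). The rails are dark strips, left at about x 204–246 and right at about 365–412. The stems are at about (256,304) and (364,290), the bolt at (218,275). The carton is at (155,258), the bottle at (435,242) and the tin at (440,290).

```bash
cat >> look.py <<'E'
import numpy as np
def rays(n,uv,c=None):
    c=c or vision.calibration(n)
    d=np.array([-0,0]) ; K=c['intrinsics'];k=c['k1']
    uv=np.asarray(uv,float).reshape(-1,1,2)
    p=cv2.undistortPoints(uv,K,np.array([k,0,0,0,0.])).reshape(-1,2)
    T=c['cam_to_world']
    return T[:3,3], np.c_[p,np.ones(len(p))]@T[:3,:3].T
def onz(n,uv,z,c=None):
    o,d=rays(n,uv,c); t=(z-o[2])/d[:,2]; return o+d*t[:,None]
def proj(n,P):
    c=vision.calibration(n);T=np.linalg.inv(c['cam_to_world'])
    P=np.asarray(P,float).reshape(-1,3)
    q=P@T[:3,:3].T+T[:3,3]
    return cv2.projectPoints(q,np.zeros(3),np.zeros(3),c['intrinsics'],np.array([c['k1'],0,0,0,0.]))[0].reshape(-1,2)
E
python3 - <<'E'
from look import *
im=cv2.imread('pics/top0.png'); b,g,r=[im[:,:,i].astype(int) for i in range(3)]
print(im[280,225],im[250,390],im[250,235])
m=((b>r)&(b<90)&(b>30)).astype(np.uint8)
m[:, :190]=0;m[:,425:]=0;m[:170]=0;m[370:]=0
m=cv2.morphologyEx(m,cv2.MORPH_OPEN,np.ones((5,5)))
cs,_=cv2.findContours(m,cv2.RETR_EXTERNAL,cv2.CHAIN_APPROX_NONE)
for c in cs:
    if cv2.contourArea(c)<500: continue
    rc=cv2.minAreaRect(c); print(cv2.contourArea(c),rc)
    bx=cv2.boxPoints(rc); print(bx.round(1).tolist()); print(onz('top',bx,.097).round(4).tolist())
    ap=cv2.approxPolyDP(cv2.convexHull(c),4,True).reshape(-1,2);print(ap.tolist());print(onz('top',ap,.097).round(4).tolist())
z=cv2.resize(im[170:370,190:470],None,fx=2.8,fy=2.8,interpolation=cv2.INTER_CUBIC);cv2.imwrite('pics/topz.png',z)
im=cv2.imread('pics/side0.png')
z=cv2.resize(im[165:385,205:435],None,fx=2.7,fy=2.7,interpolation=cv2.INTER_CUBIC);cv2.imwrite('pics/sidez.png',z)
E
```

```text
[149 146 147] [90 85 86] [83 76 76]
3908.0 ((224.2892608642578, 278.5179138183594), (150.03564453125, 30.024049758911133), 85.14690399169922)
[[203.0, 205.0], [232.89999389648438, 202.5], [245.60000610351562, 352.0], [215.6999969482422, 354.5]]
[[0.6693, 0.2452, 0.097], [0.6732, 0.1862, 0.097], [0.3849, 0.1604, 0.097], [0.3808, 0.2171, 0.097]]
[[232, 203], [245, 351], [216, 354], [205, 206]]
[[0.6723, 0.188, 0.097], [0.3868, 0.1615, 0.097], [0.3818, 0.2165, 0.097], [0.6673, 0.2412, 0.097]]
877.5 ((380.6336364746094, 209.33663940429688), (45.97072219848633, 29.851116180419922), 84.2894058227539)
[[363.5, 188.0], [393.20001220703125, 185.0], [397.79998779296875, 230.6999969482422], [368.1000061035156, 233.6999969482422]]
[[0.698, -0.0706, 0.097], [0.7031, -0.1292, 0.097], [0.6118, -0.1347, 0.097], [0.6069, -0.0768, 0.097]]
[[365, 188], [393, 186], [395, 231], [366, 212]]
[[0.6978, -0.0735, 0.097], [0.701, -0.1288, 0.097], [0.6113, -0.1293, 0.097], [0.6498, -0.074, 0.097]]
```

View pics/topz.png

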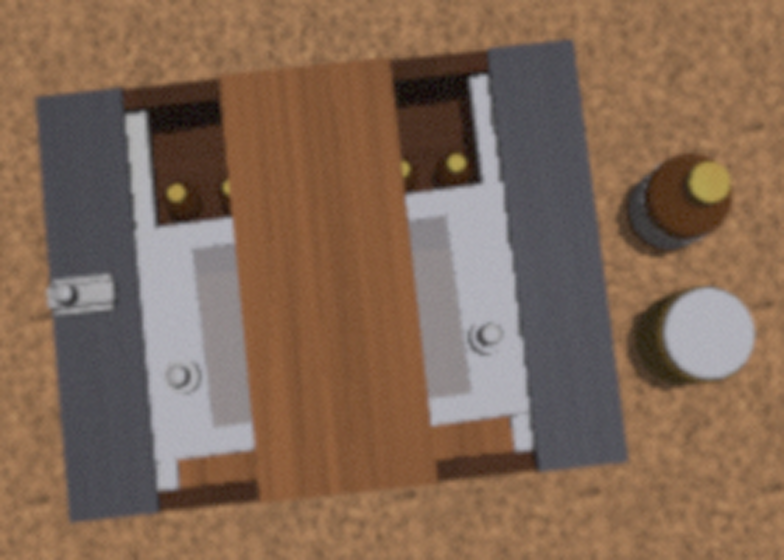

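View pics/sidez.png

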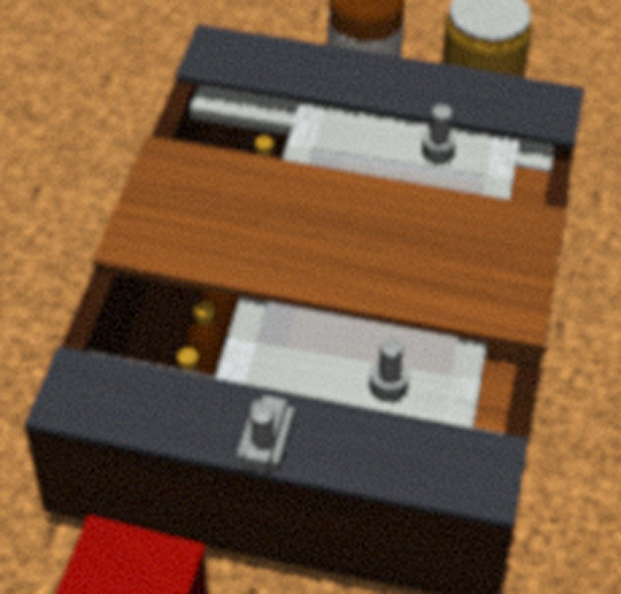

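```bash
cat > caseframe.py <<'E'
from look import *
def fit(A,B):  # 2D rigid: B = R A + t
    a=A.mean(0);b=B.mean(0);H=(A-a).T@(B-b)
    th=np.arctan2(H[0,1]-H[1,0],H[0,0]+H[1,1]);R=np.array([[np.cos(th),-np.sin(th)],[np.sin(th),np.cos(th)]])
    return th,R,b-R@a
E
python3 - <<'E'
from caseframe import *
im=cv2.imread('pics/top0.png'); b,g,r=[im[:,:,i].astype(int) for i in range(3)]
m=((b>r)&(b<125)&(b>30)).astype(np.uint8)
m[:, :190]=0;m[:,425:]=0;m[:170]=0;m[370:]=0
m=cv2.morphologyEx(m,cv2.MORPH_OPEN,np.ones((7,7)))
cs,_=cv2.findContours(m,cv2.RETR_EXTERNAL,cv2.CHAIN_APPROX_NONE)
W=[]
for c in cs:
    if cv2.contourArea(c)<500: continue
    c=cv2.convexHull(c)
    rc=cv2.minAreaRect(c); bx=cv2.boxPoints(rc)
    print(rc); W.append(bx)
A=[]
for bx in W:
    left=bx[:,0].mean()<300
    o=bx[np.argsort(bx[:,0]+0)]
    top=o[np.argsort(o[:,1])][:2]; bot=o[np.argsort(o[:,1])][2:]
    f=(lambda q:q[np.argmin(q[:,0])]) if left else (lambda q:q[np.argmax(q[:,0])])
    A+= [([.135,.19 if left else -.19],f(top)),([-.16,.19 if left else -.19],f(bot))]
cc=np.array([a for a,_ in A]);uv=np.array([u for _,u in A]); print(uv)
P=onz('top',uv,.097)[:,:2]; print(P)
th,R,t=fit(cc,P); print('top hulls',th,t,(cc@R.T+t-P).round(4).tolist())
uv2=np.array([[203.6,205],[215,356],[394.3,184.3],[413.6,335]]);c2=np.array([[.135,.19],[-.16,.19],[.135,-.19],[-.16,-.19]])
P=onz('top',uv2,.097)[:,:2];th,R,t=fit(c2,P);print('hand',th,t,(c2@R.T+t-P).round(4).tolist())
# side
s=2.7
uv3=np.array([[30,428],[525,522],[582,88],[200,28]],float)  # left rear? 
z=lambda uv:np.array(uv)/s+[205,165]
# side view: left side bottom; rear = image left
c3=np.array([[.135,.19],[-.16,.19],[-.16,-.19],[.135,-.19]])
P3=onz('side',z(uv3),.097)[:,:2]; th3,R3,t3=fit(c3,P3);print('side',th3,t3,(c3@R3.T+t3-P3).round(4).tolist())
tz=lambda uv:np.array(uv)/2.8+[190,170]
for nm,u,h in [('L',[[179,376]],.129),('R',[[489,334]],.129),('bolt',[[66,295]],.136)]:
    p=onz('top',tz(u),h)[:,:2]; print(nm,p,(p-t)@R)
for nm,u,h in [('L',[[392,348]],.129),('R',[[442,111]],.129),('bolt',[[263,405]],.136)]:
    p=onz('side',z(u),h)[:,:2]; print(nm,p,(p-t3)@R3,(p-t)@R)
for nm,u,h in [('flask',[[709,182]],.150),('tin',[[709,334]],.1)]:
    p=onz('top',tz(u),h)[:,:2]; print(nm,p,(p-t)@R)
p=onz('top',[[131,240],[174,238],[177,274],[131,277]],.11)[:,:2]; print('carton',p,(p-t)@R)
E
```

```text
((224.613525390625, 278.55535888671875), (149.8692169189453, 30.84014129638672), 85.03025817871094)
((387.2769775390625, 260.71539306640625), (149.83395385742188, 31.628856658935547), 82.87498474121094)
[[202.75986 205.23831]
 [215.74298 354.5441 ]
 [393.677   184.41539]
 [412.2616  333.0923 ]]
[[ 0.6688864   0.24563548]
 [ 0.38075012  0.21701804]
 [ 0.70420426 -0.13022078]
 [ 0.41513047 -0.15508186]]
top hulls 0.09271790207672859 [0.55468912 0.04549503] [[0.0026, 0.0015], [-0.003, 0.0028], [0.0025, -0.001], [-0.0022, -0.0034]]
hand 0.08989337902626061 [0.55327834 0.04448373] [[0.0013, 0.0019], [-0.0012, 0.0009], [0.0004, -0.0012], [-0.0005, -0.0016]]
side 0.10395315646603688 [0.55053205 0.04935469] [[-0.0007, 0.0014], [-0.0001, 0.0027], [-0.0025, -0.0024], [0.0033, -0.0017]]
L [[0.47357399 0.14043114]] [[-0.07076911  0.10271525]]
R [[ 0.49794943 -0.06434326]] [[-0.06487516 -0.10342057]]
bolt [[0.52758029 0.21436538]] [[-0.01034361  0.1715027 ]]
L [[0.473826   0.14700828]] [[-0.06615884  0.10508591]] [[-0.06992766  0.10924321]]
R [[ 0.49838134 -0.06180273]] [[-0.06340355 -0.1051459 ]] [[-0.06421693 -0.10092907]]
bolt [[0.53087137 0.21585788]] [[-0.00227717  0.16764447]] [[-0.00693183  0.17269372]]
flask [[ 0.59381045 -0.20994006]] [[ 0.01752823 -0.25703517]]
tin [[ 0.49663952 -0.21705042]] [[-0.07988867 -0.25539355]]
carton [[0.60025668 0.38144432]
 [0.60272926 0.29735351]
 [0.53325403 0.28999216]
 [0.52871632 0.37899624]] [[0.07703841 0.33138269]
 [0.07195196 0.24740945]
 [0.00209641 0.24631478]
 [0.00556713 0.33536685]]
```

Two views agree on the post positions: left at about (0.474, 0.144) and right at about (0.498, -0.063). They are 208 mm apart against the 210 mm given, with the left about 4.5 mm behind. The case frame is about (0.552, 0.047) with yaw 0.096. I'll approach in front of the left post with the fingers closed.

```bash
cat > go.py <<'E'
from look import *
from scipy.spatial.transform import Rotation as Ro
T0=np.array([.5519,.0469]);TH=.096
C,S=np.cos(TH),np.sin(TH);RC=np.array([[C,-S],[S,C]])
def st():
    s=read_state(); q=s['orientation']; R=Ro.from_quat([q[1],q[2],q[3],q[0]]).as_matrix()
    return s,R
def to(X,Y,Z):
    s,R=st(); w=np.r_[RC@np.array([X,Y])+T0,Z]
    off=R.T@(w-s['eef_pos'])*1000
    # desired R: x=-casex, y=casey, z=-k
    D=np.c_[[-C,-S,0],[-S,C,0],[0,0,-1]]
    print('off',off.round(1),'ang',Ro.from_matrix(R.T@D).as_rotvec().round(4))
def where():
    s,R=st(); p=s['eef_pos']; c=(p[:2]-T0)@RC
    print('t',round(s['time'],2),'case',(c*1000).round(1),'z',round(p[2]*1000,1),'Fcase',(s['wrist_force'][:2]@RC).round(1),s['wrist_force'][2].round(1),'q',s['qpos'].round(2),'op',s['opening'].round(4))
E
python3 -c "
from go import *
where();to(-.104,.104,.15)"
```

```text
Traceback (most recent call last):
  File "go.py", line 16, in where
    print('t',round(s['time'],2),'case',(c*1000).round(1),'z',round(p[2]*1000,1),'Fcase',(s['wrist_force'][:2]@RC).round(1),s['wrist_force'][2].round(1),'q',s['qpos'].round(2),'op',s['opening'].round(4))
                                                                                                                                                                                     ^^^^^^^^^^^^^^^^^^
AttributeError: 'float' object has no attribute 'round'
```

```bash
sed -i "s/s\['opening'\].round(4)/round(s['opening'],4)/" go.py
python3 -c "
from go import *
where();to(-.104,.104,.15)"
```

```text
t 0.15 case [-297.   575.6] z 230.7 Fcase [-0.2 -0.2] -0.2 q [-1.31  0.41 -0.01  1.6   0.01  1.13 -0.08] op 0.0852
off [-369.8 -350.4   81.1] ang [-1.200e-03 -2.000e-04 -4.238e-01]
```

Call:
arm_command(
  offset=[
    [-35,-35,0],
    [-70,-66,0],
    [-105,-99,0],
    [-140,-132,10],
    [-175,-166,20],
    [-210,-199,30],
    [-245,-232,40],
    [-280,-265,50],
  ],
  angular=[
    [0,0,-0.05],
    [0,0,-0.1],
    [0,0,-0.15],
    [0,0,-0.2],
    [0,0,-0.25],
    [0,0,-0.3],
    [0,0,-0.36],
    [0,0,-0.424],
  ],
  gripper=[0,0,0,0,0,0,0,0],
)

```text
time: 0.95
eef_pos: [0.3815, 0.2488, 0.181]
orientation: [0.0, -0.049, 0.999, 0.0]
wrist_force: [-0.0, 0.0, -0.7]
opening: -0.0001
```

```bash
python3 -c "
from go import *
where();to(-.104,.104,.15)"
```

```text
t 0.95 case [-150.2  217.3] z 181.0 Fcase [-0.  0.] -0.7 q [-0.77  0.18  0.09  2.06 -0.02  0.91  1.01] op -0.0001
off [ -45.9 -113.5   31. ] ang [0.0003 0.0004 0.0028]
```

Call:
arm_command(
  offset=[
    [-20,-40,0],
    [-36,-80,20],
    [-46,-113,31],
    [-46,-113,55],
    [-46,-113,55],
  ],
  angular=[
    [0,0,0],
    [0,0,0],
    [0,0,0],
    [0,0,0],
    [0,0,0],
  ],
  gripper=[0,0,0,0,0],
)

```text
time: 1.45
eef_pos: [0.4362, 0.1409, 0.1242]
orientation: [-0.002, -0.047, 0.999, -0.001]
wrist_force: [-0.5, -0.4, -1.0]
opening: -0.0
```

```bash
python3 -c "
from go import *
where();to(-.104,.104,.094);snap('wrist','w1.png');snap('side','s1.png');snap('top','t1.png')"
```

```text
t 1.45 case [-106.1  104.7] z 124.2 Fcase [-0.6 -0.3] -1.0 q [-0.57  0.27  0.17  2.11 -0.06  0.77  1.31] op -0.0
off [-2.3 -0.6 30.1] ang [-0.0017 -0.0043 -0.0022]
```

View pics/w1.png

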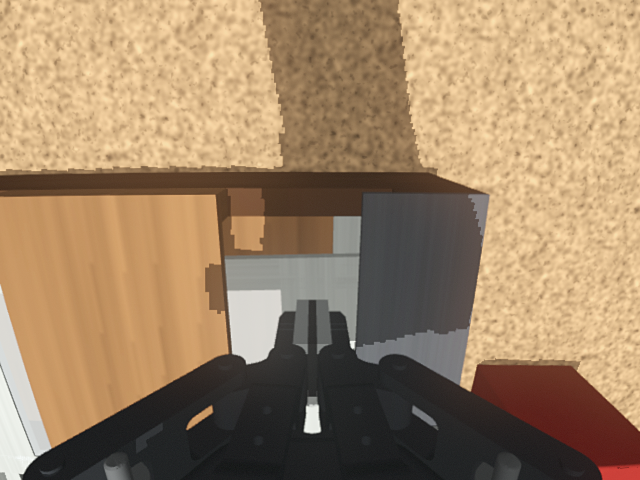

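View pics/s1.png

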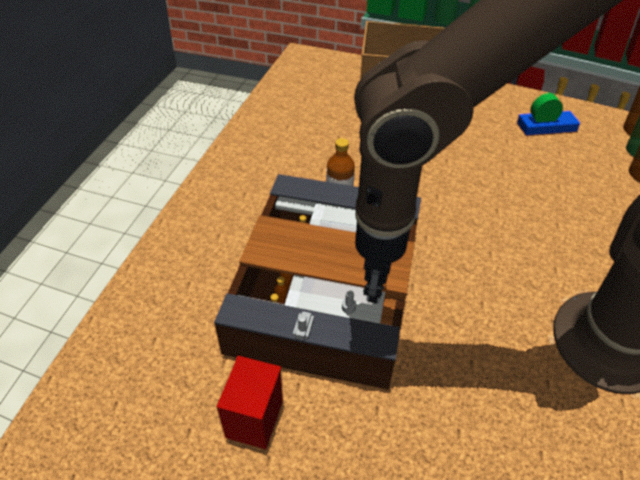

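The wrist view shows the closed fingers (tip at about (313,300)) centred between the bridge edge (228) and the lip (358), at y of about 105 as planned. The side view shows them just in front of the left post, which is at (350,302). Lowering now.

Call:
arm_command(
  offset=[
    [0,0,12],
    [0,0,24],
    [0,0,30],
    [0,0,30],
  ],
  angular=[
    [0,0,0],
    [0,0,0],
    [0,0,0],
    [0,0,0],
  ],
  gripper=[0,0,0,0],
)

```text
time: 2.0
eef_pos: [0.4368, 0.1425, 0.0952]
orientation: [-0.001, -0.048, 0.999, -0.0]
wrist_force: [-0.2, -0.1, -0.3]
opening: -0.0001
```

```bash
python3 -c "
from go import *
where()"
```

```text
t 2.0 case [-105.4  106.2] z 95.2 Fcase [-0.3 -0.1] -0.3 q [-0.56  0.32  0.16  2.13 -0.08  0.7   1.33] op -0.0001
```

Call:
arm_command(
  offset=[
    [-3,0,2],
    [-6,-1,2],
    [-8,-1,2],
    [-9,-1,2],
    [-10,-1,2],
    [-11,-1,2],
    [-12,-1,2],
    [-13,-1,2],
  ],
  angular=[
    [0,0,0],
    [0,0,0],
    [0,0,0],
    [0,0,0],
    [0,0,0],
    [0,0,0],
    [0,0,0],
    [0,0,0],
  ],
  gripper=[0,0,0,0,0,0,0,0],
)

```text
time: 2.8
eef_pos: [0.4507, 0.1429, 0.0943]
orientation: [0.0, -0.048, 0.999, 0.0]
wrist_force: [1.0, 0.4, -0.3]
opening: 0.0001
```

```bash
python3 -c "
from go import *
where()"
```

```text
t 2.8 case [-91.5 105.3] z 94.3 Fcase [1.1 0.3] -0.3 q [-0.55  0.34  0.17  2.11 -0.08  0.71  1.34] op 0.0001
```

Call:
arm_command(
  offset=[
    [-1,0,0],
    [-2,0,0],
    [-3,0,0],
    [-4,0,0],
    [-5,0,0],
    [-6,0,0],
  ],
  angular=[
    [0,0,0],
    [0,0,0],
    [0,0,0],
    [0,0,0],
    [0,0,0],
    [0,0,0],
  ],
  gripper=[0,0,0,0,0,0],
)

```text
time: 3.4
eef_pos: [0.4565, 0.1435, 0.0942]
orientation: [-0.0, -0.048, 0.999, -0.0]
wrist_force: [-4.5, 0.5, 1.2]
opening: 0.0003
```

```bash
python3 -c "
from go import *
where()"
```

```text
t 3.4 case [-85.7 105.3] z 94.2 Fcase [-4.4  1. ] 1.2 q [-0.54  0.34  0.17  2.09 -0.09  0.71  1.35] op 0.0003
```

Call:
arm_command(
  offset=[
    [-1,0,0],
    [-2,0,0],
    [-3,0,0],
    [-4,0,0],
    [-5,0,0],
    [-6,0,0],
  ],
  angular=[
    [0,0,0],
    [0,0,0],
    [0,0,0],
    [0,0,0],
    [0,0,0],
    [0,0,0],
  ],
  gripper=[0,0,0,0,0,0],
)

```text
time: 4.0
eef_pos: [0.4627, 0.144, 0.0942]
orientation: [-0.0, -0.048, 0.999, -0.0]
wrist_force: [-2.8, 0.7, -0.0]
opening: 0.0001
```

```bash
python3 -c "
from go import *
where()"
```

```text
t 4.0 case [-79.4 105.2] z 94.2 Fcase [-2.8  1. ] -0.0 q [-0.54  0.35  0.17  2.08 -0.09  0.72  1.35] op 0.0001
```

Sliding at about 3 N. I'll keep going in short calls.

Call:
arm_command(
  offset=[
    [-1.5,0,0],
    [-3,0,0],
    [-4.5,0,0],
    [-6,0,0],
    [-7,0,0],
  ],
  angular=[
    [0,0,0],
    [0,0,0],
    [0,0,0],
    [0,0,0],
    [0,0,0],
  ],
  gripper=[0,0,0,0,0],
)

```text
time: 4.5
eef_pos: [0.4698, 0.1447, 0.0943]
orientation: [0.0, -0.048, 0.999, -0.0]
wrist_force: [-2.6, -0.2, -0.1]
opening: 0.0001
```

Call:
arm_command(
  offset=[
    [-1.5,0,0],
    [-3,0,0],
    [-4.5,0,0],
    [-6,0,0],
    [-7,0,0],
  ],
  angular=[
    [0,0,0],
    [0,0,0],
    [0,0,0],
    [0,0,0],
    [0,0,0],
  ],
  gripper=[0,0,0,0,0],
)

```text
time: 5.0
eef_pos: [0.4748, 0.1462, 0.0941]
orientation: [-0.002, -0.049, 0.999, 0.0]
wrist_force: [-10.6, 2.7, 4.7]
opening: -0.0003
```

```bash
python3 -c "
from go import *
where();to(-.103,-.104,.094)"
```

```text
t 5.0 case [-67.3 106.2] z 94.1 Fcase [-10.3   3.7] 4.7 q [-0.53  0.37  0.17  2.05 -0.09  0.73  1.36] op -0.0003
off [ 3.600e+01 -2.102e+02  1.000e-01] ang [ 0.0007 -0.0034  0.0012]
```

Call:
arm_command(
  offset=[
    [15,0,0],
    [37,0,-24],
    [37,-48,-26],
    [37,-96,-26],
    [37,-144,-26],
    [37,-192,-26],
    [37,-210,-26],
    [37,-210,-18],
  ],
  angular=[
    [0,0,0],
    [0,0,0],
    [0,0,0],
    [0,0,0],
    [0,0,0],
    [0,0,0],
    [0,0,0],
    [0,0,0],
  ],
  gripper=[0,0,0,0,0,0,0,0],
)

```text
time: 5.8
eef_pos: [0.4619, -0.0711, 0.1135]
orientation: [0.002, -0.045, 0.999, -0.001]
wrist_force: [-0.3, 0.5, 0.3]
opening: 0.0
```

```bash
python3 -c "
from go import *
where();to(-.103,-.104,.094);snap('top','t2.png');snap('wrist','w2.png')"
```

```text
t 5.8 case [-100.9 -108.8] z 113.5 Fcase [-0.3  0.6] 0.3 q [-0.18  0.3   0.27  2.11 -0.11  0.74  1.83] op 0.0
off [ 2.2  4.9 19.5] ang [-0.0021  0.0048 -0.0056]
```

View pics/w2.png

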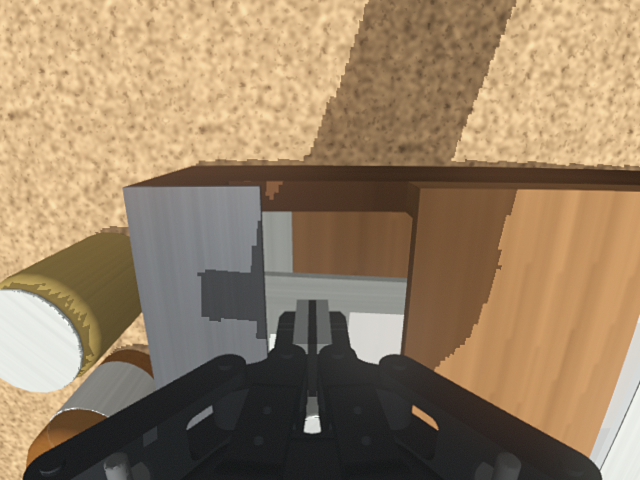

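View pics/t2.png

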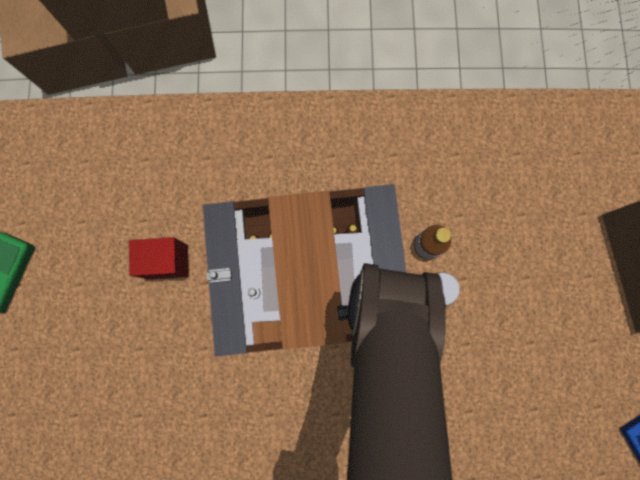

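The wrist view shows the fingers between the right lip (x 266) and the bridge (x 405), in front of the right post. In the top view the left post has moved from (256,304) to (253,293). I'll lower and push the right post.

Call:
arm_command(
  offset=[
    [0,0,10],
    [0,0,18],
    [0,0,18],
    [-3,0,18],
    [-6,0,18],
    [-8,0,18],
    [-10,0,18],
    [-12,0,18],
  ],
  angular=[
    [0,0,0],
    [0,0,0],
    [0,0,0],
    [0,0,0],
    [0,0,0],
    [0,0,0],
    [0,0,0],
    [0,0,0],
  ],
  gripper=[0,0,0,0,0,0,0,0],
)

```text
time: 6.7
eef_pos: [0.4722, -0.066, 0.0944]
orientation: [0.0, -0.048, 0.999, 0.0]
wrist_force: [0.0, -1.0, -0.4]
opening: 0.0001
```

```bash
python3 -c "
from go import *
where()"
```

```text
t 6.7 case [ -90.2 -104.8] z 94.4 Fcase [-0.1 -1. ] -0.4 q [-0.18  0.34  0.26  2.1  -0.13  0.71  1.84] op 0.0001
```

Call:
arm_command(
  offset=[
    [-1.5,0,0],
    [-3,0,0],
    [-4.5,0,0],
    [-6,0,0],
    [-7.5,0,0],
    [-9,0,0],
  ],
  angular=[
    [0,0,0],
    [0,0,0],
    [0,0,0],
    [0,0,0],
    [0,0,0],
    [0,0,0],
  ],
  gripper=[0,0,0,0,0,0],
)

```text
time: 7.3
eef_pos: [0.4809, -0.0652, 0.0943]
orientation: [-0.0, -0.048, 0.999, 0.0]
wrist_force: [0.4, 0.3, 0.2]
opening: 0.0002
```

Call:
arm_command(
  offset=[
    [-1.5,0,0],
    [-3,0,0],
    [-4.5,0,0],
    [-6,0,0],
    [-7.5,0,0],
    [-9,0,0],
  ],
  angular=[
    [0,0,0],
    [0,0,0],
    [0,0,0],
    [0,0,0],
    [0,0,0],
    [0,0,0],
  ],
  gripper=[0,0,0,0,0,0],
)

```text
time: 7.9
eef_pos: [0.4897, -0.0644, 0.0941]
orientation: [-0.0, -0.048, 0.999, -0.0]
wrist_force: [-3.2, -1.4, 1.4]
opening: 0.0001
```

```bash
python3 -c "
from go import *
where()"
```

```text
t 7.9 case [ -72.6 -104.9] z 94.1 Fcase [-3.3 -1. ] 1.4 q [-0.18  0.37  0.26  2.06 -0.14  0.73  1.84] op 0.0001
```

Call:
arm_command(
  offset=[
    [-1.5,0,0],
    [-3,0,0],
    [-4.5,0,0],
    [-6,0,0],
    [-7.5,0,0],
  ],
  angular=[
    [0,0,0],
    [0,0,0],
    [0,0,0],
    [0,0,0],
    [0,0,0],
  ],
  gripper=[0,0,0,0,0],
)

```text
time: 8.4
eef_pos: [0.4974, -0.0635, 0.0942]
orientation: [0.0, -0.048, 0.999, 0.0]
wrist_force: [-2.7, -0.7, -1.1]
opening: -0.0004
```

Call:
arm_command(
  offset=[
    [-1.5,0,0],
    [-3,0,0],
    [-4.5,0,0],
    [-6,0,0],
    [-7,0,0],
  ],
  angular=[
    [0,0,0],
    [0,0,0],
    [0,0,0],
    [0,0,0],
    [0,0,0],
  ],
  gripper=[0,0,0,0,0],
)

```text
time: 8.9
eef_pos: [0.5044, -0.0629, 0.0943]
orientation: [0.0, -0.048, 0.999, 0.0]
wrist_force: [-3.0, -1.2, -1.1]
opening: -0.0002
```

Call:
arm_command(
  offset=[
    [-1.5,0,0],
    [-3,0,0],
    [-4.5,0,0],
    [-6,0,0],
    [-7,0,0],
  ],
  angular=[
    [0,0,0],
    [0,0,0],
    [0,0,0],
    [0,0,0],
    [0,0,0],
  ],
  gripper=[0,0,0,0,0],
)

```text
time: 9.4
eef_pos: [0.5097, -0.0629, 0.0941]
orientation: [-0.002, -0.048, 0.999, -0.0]
wrist_force: [-9.0, -3.5, 4.6]
opening: -0.0002
```

```bash
python3 -c "
from go import *
where()"
```

```text
t 9.4 case [ -52.5 -105.2] z 94.1 Fcase [-9.3 -2.6] 4.6 q [-0.18  0.4   0.26  2.01 -0.15  0.75  1.83] op -0.0002
```

Wedged at 9 N with the right post at about -29. Changing to the left end.

Call:
arm_command(
  offset=[
    [15,0,0],
    [30,0,-24],
    [30,48,-26],
    [30,96,-26],
    [30,144,-26],
    [30,192,-26],
    [30,210,-26],
    [30,210,-18],
  ],
  angular=[
    [0,0,0],
    [0,0,0],
    [0,0,0],
    [0,0,0],
    [0,0,0],
    [0,0,0],
    [0,0,0],
    [0,0,0],
  ],
  gripper=[0,0,0,0,0,0,0,0],
)

```text
time: 10.2
eef_pos: [0.4624, 0.1486, 0.1134]
orientation: [0.002, -0.051, 0.999, 0.002]
wrist_force: [1.1, -0.0, -0.1]
opening: -0.0003
```

Call:
arm_command(
  offset=[
    [0,0,10],
    [0,0,18],
    [0,0,18],
    [-2,0,18],
    [-4,0,18],
    [-5.5,0,18],
    [-7,0,18],
  ],
  angular=[
    [0,0,0],
    [0,0,0],
    [0,0,0],
    [0,0,0],
    [0,0,0],
    [0,0,0],
    [0,0,0],
  ],
  gripper=[0,0,0,0,0,0,0],
)

```text
time: 10.9
eef_pos: [0.4685, 0.1445, 0.0945]
orientation: [0.0, -0.048, 0.999, 0.0]
wrist_force: [-1.2, 0.1, 0.5]
opening: -0.0
```

```bash
python3 -c "
from go import *
where()"
```

```text
t 10.9 case [-73.6 105.1] z 94.5 Fcase [-1.1  0.2] 0.5 q [-0.55  0.36  0.18  2.07 -0.1   0.72  1.36] op -0.0
```

Call:
arm_command(
  offset=[
    [-1.5,0,0],
    [-3,0,0],
    [-4.5,0,0],
    [-6,0,0],
    [-7.5,0,0],
  ],
  angular=[
    [0,0,0],
    [0,0,0],
    [0,0,0],
    [0,0,0],
    [0,0,0],
  ],
  gripper=[0,0,0,0,0],
)

```text
time: 11.4
eef_pos: [0.4757, 0.1453, 0.0943]
orientation: [0.0, -0.048, 0.999, 0.0]
wrist_force: [-0.3, 0.4, -0.7]
opening: 0.0002
```

Call:
arm_command(
  offset=[
    [-1.5,0,0],
    [-3,0,0],
    [-4.5,0,0],
    [-6,0,0],
    [-7.5,0,0],
  ],
  angular=[
    [0,0,0],
    [0,0,0],
    [0,0,0],
    [0,0,0],
    [0,0,0],
  ],
  gripper=[0,0,0,0,0],
)

```text
time: 11.9
eef_pos: [0.4827, 0.146, 0.0942]
orientation: [-0.001, -0.048, 0.999, -0.0]
wrist_force: [-4.6, -0.2, 2.6]
opening: -0.0003
```

Call:
arm_command(
  offset=[
    [-1.5,0,0],
    [-3,0,0],
    [-4.5,0,0],
    [-6,0,0],
    [-7,0,0],
  ],
  angular=[
    [0,0,0],
    [0,0,0],
    [0,0,0],
    [0,0,0],
    [0,0,0],
  ],
  gripper=[0,0,0,0,0],
)

```text
time: 12.4
eef_pos: [0.4899, 0.1468, 0.0942]
orientation: [-0.0, -0.048, 0.999, 0.0]
wrist_force: [-3.1, 1.1, -0.1]
opening: 0.0001
```

Call:
arm_command(
  offset=[
    [-1.5,0,0],
    [-3,0,0],
    [-4.5,0,0],
    [-6,0,0],
    [-7,0,0],
  ],
  angular=[
    [0,0,0],
    [0,0,0],
    [0,0,0],
    [0,0,0],
    [0,0,0],
  ],
  gripper=[0,0,0,0,0],
)

```text
time: 12.9
eef_pos: [0.4972, 0.1473, 0.0942]
orientation: [0.0, -0.048, 0.999, -0.0]
wrist_force: [-3.4, -0.1, -1.1]
opening: 0.0
```

Call:
arm_command(
  offset=[
    [-1.5,0,0],
    [-3,0,0],
    [-4.5,0,0],
    [-6,0,0],
    [-7,0,0],
  ],
  angular=[
    [0,0,0],
    [0,0,0],
    [0,0,0],
    [0,0,0],
    [0,0,0],
  ],
  gripper=[0,0,0,0,0],
)

```text
time: 13.4
eef_pos: [0.4989, 0.1476, 0.0938]
orientation: [-0.005, -0.048, 0.999, -0.001]
wrist_force: [-22.1, -2.1, 17.1]
opening: -0.0001
```

```bash
python3 -c "
from go import *
where()"
```

```text
t 13.4 case [-43.1 105.3] z 93.8 Fcase [-22.2  -0. ] 17.1 q [-0.52  0.41  0.18  1.99 -0.11  0.76  1.39] op -0.0001
```

Hard wedge, reading 22 N, which is too close to the limit. From here I'll use much shorter calls. Backing off and going to the right end.

Call:
arm_command(
  offset=[
    [12,0,0],
    [30,0,-24],
    [30,-48,-26],
    [30,-96,-26],
    [30,-144,-26],
    [30,-192,-26],
    [30,-210,-26],
    [30,-210,-18],
  ],
  angular=[
    [0,0,0],
    [0,0,0],
    [0,0,0],
    [0,0,0],
    [0,0,0],
    [0,0,0],
    [0,0,0],
    [0,0,0],
  ],
  gripper=[0,0,0,0,0,0,0,0],
)

```text
time: 14.2
eef_pos: [0.496, -0.0681, 0.1135]
orientation: [0.002, -0.045, 0.999, -0.001]
wrist_force: [0.4, 0.1, -0.8]
opening: -0.0001
```

Call:
arm_command(
  offset=[
    [0,0,10],
    [0,0,17],
    [0,0,17],
    [0,0,17],
  ],
  angular=[
    [0,0,0],
    [0,0,0],
    [0,0,0],
    [0,0,0],
  ],
  gripper=[0,0,0,0],
)

```text
time: 14.6
eef_pos: [0.4942, -0.0628, 0.0949]
orientation: [-0.0, -0.049, 0.999, 0.0]
wrist_force: [-0.4, -1.2, 0.3]
opening: -0.0
```

```bash
python3 -c "
from go import *
where()"
```

```text
t 14.6 case [ -68.  -103.7] z 94.9 Fcase [-0.5 -1.1] 0.3 q [-0.18  0.38  0.25  2.05 -0.14  0.73  1.83] op -0.0
```

Call:
arm_command(
  offset=[
    [-1.5,-0.5,0],
    [-3,-1,0],
    [-4.5,-1,0],
    [-6,-1,0],
    [-7,-1,0],
  ],
  angular=[
    [0,0,0],
    [0,0,0],
    [0,0,0],
    [0,0,0],
    [0,0,0],
  ],
  gripper=[0,0,0,0,0],
)

```text
time: 15.1
eef_pos: [0.5016, -0.0642, 0.0954]
orientation: [0.0, -0.048, 0.999, 0.0]
wrist_force: [0.0, 0.0, -0.1]
opening: 0.0001
```

Call:
arm_command(
  offset=[
    [-1.5,0,1],
    [-3,0,1],
    [-4.5,0,1],
    [-6,0,1],
  ],
  angular=[
    [0,0,0],
    [0,0,0],
    [0,0,0],
    [0,0,0],
  ],
  gripper=[0,0,0,0],
)

```text
time: 15.5
eef_pos: [0.5074, -0.0636, 0.0943]
orientation: [-0.0, -0.048, 0.999, 0.0]
wrist_force: [-0.4, -0.5, -0.9]
opening: 0.0002
```

Call:
arm_command(
  offset=[
    [-1.5,0,0],
    [-3,0,0],
    [-4,0,0],
  ],
  angular=[
    [0,0,0],
    [0,0,0],
    [0,0,0],
  ],
  gripper=[0,0,0],
)

```text
time: 15.8
eef_pos: [0.5114, -0.0632, 0.0943]
orientation: [0.0, -0.048, 0.999, 0.0]
wrist_force: [0.6, -0.1, 0.3]
opening: -0.0001
```

Call:
arm_command(
  offset=[
    [-1.5,0,0],
    [-3,0,0],
    [-4,0,0],
  ],
  angular=[
    [0,0,0],
    [0,0,0],
    [0,0,0],
  ],
  gripper=[0,0,0],
)

```text
time: 16.1
eef_pos: [0.5143, -0.063, 0.0941]
orientation: [-0.001, -0.048, 0.999, 0.0]
wrist_force: [-5.4, -1.1, 3.9]
opening: -0.0001
```

Call:
arm_command(
  offset=[
    [-1,0,0],
    [-2,0,0],
    [-3,0,0],
  ],
  angular=[
    [0,0,0],
    [0,0,0],
    [0,0,0],
  ],
  gripper=[0,0,0],
)

```text
time: 16.4
eef_pos: [0.5178, -0.0628, 0.0942]
orientation: [-0.0, -0.048, 0.999, -0.0]
wrist_force: [-4.2, -0.9, 1.6]
opening: -0.0004
```

Call:
arm_command(
  offset=[
    [-1,0,0],
    [-2,0,0],
    [-3,0,0],
  ],
  angular=[
    [0,0,0],
    [0,0,0],
    [0,0,0],
  ],
  gripper=[0,0,0],
)

```text
time: 16.7
eef_pos: [0.5205, -0.0626, 0.0941]
orientation: [-0.001, -0.048, 0.999, -0.0]
wrist_force: [-6.7, -3.1, 4.4]
opening: -0.0
```

Call:
arm_command(
  offset=[
    [-1,0,0],
    [-2,0,0],
  ],
  angular=[
    [0,0,0],
    [0,0,0],
  ],
  gripper=[0,0],
)

```text
time: 16.9
eef_pos: [0.5218, -0.0628, 0.094]
orientation: [-0.001, -0.048, 0.999, -0.0]
wrist_force: [-8.5, -2.5, 6.1]
opening: 0.0004
```

Call:
arm_command(
  offset=[
    [-0.7,0,0],
    [-1.4,0,0],
  ],
  angular=[
    [0,0,0],
    [0,0,0],
  ],
  gripper=[0,0],
)

```text
time: 17.1
eef_pos: [0.5228, -0.063, 0.094]
orientation: [-0.002, -0.048, 0.999, -0.0]
wrist_force: [-9.1, -4.0, 6.8]
opening: -0.0002
```

```bash
python3 -c "
from go import *
where()"
```

```text
t 17.1 case [ -39.5 -106.6] z 94.0 Fcase [-9.4 -3.1] 6.8 q [-0.17  0.42  0.25  1.98 -0.15  0.76  1.83] op -0.0002
```

Call:
arm_command(
  offset=[
    [-0.7,0,0],
    [-1.4,0,0],
  ],
  angular=[
    [0,0,0],
    [0,0,0],
  ],
  gripper=[0,0],
)

```text
time: 17.3
eef_pos: [0.5234, -0.0631, 0.0939]
orientation: [-0.003, -0.047, 0.999, -0.0]
wrist_force: [-13.6, -4.7, 9.6]
opening: 0.0003
```

Call:
arm_command(
  offset=[
    [10,0,0],
    [19,0,-24],
    [19,48,-26],
    [19,96,-26],
    [19,144,-26],
    [19,192,-26],
    [19,211,-26],
    [19,211,-18],
  ],
  angular=[
    [0,0,0],
    [0,0,0],
    [0,0,0],
    [0,0,0],
    [0,0,0],
    [0,0,0],
    [0,0,0],
    [0,0,0],
  ],
  gripper=[0,0,0,0,0,0,0,0],
)

```text
time: 18.1
eef_pos: [0.4876, 0.1515, 0.1131]
orientation: [0.002, -0.051, 0.999, 0.002]
wrist_force: [-0.4, -0.8, 0.3]
opening: 0.0
```

Call:
arm_command(
  offset=[
    [0,0,10],
    [0,0,18],
    [0,0,18],
    [0,0,18],
  ],
  angular=[
    [0,0,0],
    [0,0,0],
    [0,0,0],
    [0,0,0],
  ],
  gripper=[0,0,0,0],
)

```text
time: 18.5
eef_pos: [0.4869, 0.1452, 0.094]
orientation: [-0.0, -0.047, 0.999, -0.0]
wrist_force: [0.9, 0.5, -0.2]
opening: -0.0001
```

```bash
python3 -c "
from go import *
where()"
```

```text
t 18.5 case [-55.3 104.1] z 94.0 Fcase [0.9 0.4] -0.2 q [-0.54  0.39  0.19  2.03 -0.11  0.74  1.38] op -0.0001
```

Call:
arm_command(
  offset=[
    [-1.5,0,0],
    [-3,0,0],
    [-4.5,0,0],
    [-6,0,0],
  ],
  angular=[
    [0,0,0],
    [0,0,0],
    [0,0,0],
    [0,0,0],
  ],
  gripper=[0,0,0,0],
)

```text
time: 18.9
eef_pos: [0.4931, 0.147, 0.0945]
orientation: [0.0, -0.048, 0.999, 0.0]
wrist_force: [-0.4, -0.1, -0.3]
opening: -0.0001
```

Call:
arm_command(
  offset=[
    [-1.5,0,0],
    [-3,0,0],
    [-4,0,0],
  ],
  angular=[
    [0,0,0],
    [0,0,0],
    [0,0,0],
  ],
  gripper=[0,0,0],
)

```text
time: 19.2
eef_pos: [0.4969, 0.1474, 0.0943]
orientation: [0.0, -0.048, 0.999, 0.0]
wrist_force: [-1.1, -0.0, -0.3]
opening: -0.0002
```

Call:
arm_command(
  offset=[
    [-1,0,0],
    [-2,0,0],
    [-3,0,0],
  ],
  angular=[
    [0,0,0],
    [0,0,0],
    [0,0,0],
  ],
  gripper=[0,0,0],
)

```text
time: 19.5
eef_pos: [0.4998, 0.1477, 0.0943]
orientation: [-0.0, -0.048, 0.999, 0.0]
wrist_force: [-0.2, -0.8, -0.2]
opening: -0.0001
```

Call:
arm_command(
  offset=[
    [-1,0,0],
    [-2,0,0],
    [-3,0,0],
  ],
  angular=[
    [0,0,0],
    [0,0,0],
    [0,0,0],
  ],
  gripper=[0,0,0],
)

```text
time: 19.8
eef_pos: [0.5017, 0.1479, 0.0941]
orientation: [-0.001, -0.048, 0.999, -0.0]
wrist_force: [-4.2, -0.2, 3.0]
opening: 0.0001
```

Call:
arm_command(
  offset=[
    [-1,0,0],
    [-2,0,0],
    [-3,0,0],
  ],
  angular=[
    [0,0,0],
    [0,0,0],
    [0,0,0],
  ],
  gripper=[0,0,0],
)

```text
time: 20.1
eef_pos: [0.5056, 0.1483, 0.0942]
orientation: [-0.0, -0.048, 0.999, 0.0]
wrist_force: [-3.4, 0.3, 0.9]
opening: -0.0001
```

Call:
arm_command(
  offset=[
    [-1,0,0],
    [-2,0,0],
    [-3,0,0],
  ],
  angular=[
    [0,0,0],
    [0,0,0],
    [0,0,0],
  ],
  gripper=[0,0,0],
)

```text
time: 20.4
eef_pos: [0.508, 0.1488, 0.0942]
orientation: [-0.001, -0.048, 0.999, 0.0]
wrist_force: [-7.0, 2.1, 3.0]
opening: 0.0004
```

Call:
arm_command(
  offset=[
    [-1,0,0],
    [-2,0,0],
  ],
  angular=[
    [0,0,0],
    [0,0,0],
  ],
  gripper=[0,0],
)

```text
time: 20.6
eef_pos: [0.5102, 0.1492, 0.0942]
orientation: [-0.0, -0.048, 0.999, 0.0]
wrist_force: [-4.7, 2.3, 1.7]
opening: -0.0
```

Call:
arm_command(
  offset=[
    [-1,0,0],
    [-2,0,0],
  ],
  angular=[
    [0,0,0],
    [0,0,0],
  ],
  gripper=[0,0],
)

```text
time: 20.8
eef_pos: [0.5125, 0.1494, 0.0942]
orientation: [-0.0, -0.048, 0.999, 0.0]
wrist_force: [-5.0, 1.9, 2.3]
opening: -0.0002
```

Call:
arm_command(
  offset=[
    [-1,0,0],
    [-2,0,0],
    [-3,0,0],
  ],
  angular=[
    [0,0,0],
    [0,0,0],
    [0,0,0],
  ],
  gripper=[0,0,0],
)

```text
time: 21.1
eef_pos: [0.5154, 0.1496, 0.0942]
orientation: [-0.0, -0.048, 0.999, 0.0]
wrist_force: [-5.3, 1.2, 2.4]
opening: 0.0002
```

Call:
arm_command(
  offset=[
    [-1,0,0],
    [-2,0,0],
  ],
  angular=[
    [0,0,0],
    [0,0,0],
  ],
  gripper=[0,0],
)

```text
time: 21.3
eef_pos: [0.5174, 0.1498, 0.0942]
orientation: [-0.0, -0.048, 0.999, 0.0]
wrist_force: [-4.5, 1.9, 2.7]
opening: -0.0001
```

Call:
arm_command(
  offset=[
    [-1,0,0],
    [-2,0,0],
    [-3,0,0],
  ],
  angular=[
    [0,0,0],
    [0,0,0],
    [0,0,0],
  ],
  gripper=[0,0,0],
)

```text
time: 21.6
eef_pos: [0.5197, 0.1501, 0.0941]
orientation: [-0.001, -0.048, 0.999, 0.0]
wrist_force: [-8.2, 1.4, 4.2]
opening: -0.0003
```

```bash
python3 -c "
from go import *
where()"
```

```text
t 21.6 case [-22.1 105.8] z 94.1 Fcase [-8.   2.1] 4.2 q [-0.52  0.44  0.19  1.95 -0.12  0.77  1.41] op -0.0003
```

Call:
arm_command(
  offset=[
    [-0.7,0,0],
    [-1.4,0,0],
  ],
  angular=[
    [0,0,0],
    [0,0,0],
  ],
  gripper=[0,0],
)

```text
time: 21.8
eef_pos: [0.5205, 0.1503, 0.0941]
orientation: [-0.002, -0.048, 0.999, 0.0]
wrist_force: [-10.3, 2.0, 5.6]
opening: -0.0003
```

Call:
arm_command(
  offset=[
    [15,0,0],
    [29,0,-24],
    [29,-48,-26],
    [29,-96,-26],
    [29,-144,-26],
    [29,-192,-26],
    [29,-211,-26],
    [29,-211,-18],
  ],
  angular=[
    [0,0,0],
    [0,0,0],
    [0,0,0],
    [0,0,0],
    [0,0,0],
    [0,0,0],
    [0,0,0],
    [0,0,0],
  ],
  gripper=[0,0,0,0,0,0,0,0],
)

```text
time: 22.6
eef_pos: [0.5153, -0.0679, 0.1134]
orientation: [0.002, -0.045, 0.999, -0.001]
wrist_force: [0.2, -0.1, -0.5]
opening: 0.0002
```

Call:
arm_command(
  offset=[
    [0,0,10],
    [0,0,18],
    [0,0,18],
    [0,0,18],
  ],
  angular=[
    [0,0,0],
    [0,0,0],
    [0,0,0],
    [0,0,0],
  ],
  gripper=[0,0,0,0],
)

```text
time: 23.0
eef_pos: [0.5134, -0.062, 0.0938]
orientation: [-0.0, -0.049, 0.999, 0.0]
wrist_force: [-0.4, 0.3, 0.7]
opening: 0.0002
```

```bash
python3 -c "
from go import *
where()"
```

```text
t 23.0 case [ -48.8 -104.7] z 93.8 Fcase [-0.4  0.4] 0.7 q [-0.17  0.4   0.25  2.01 -0.15  0.75  1.83] op 0.0002
```

Call:
arm_command(
  offset=[
    [-1.5,0,0],
    [-3,0,0],
    [-4.5,0,0],
    [-6,0,0],
  ],
  angular=[
    [0,0,0],
    [0,0,0],
    [0,0,0],
    [0,0,0],
  ],
  gripper=[0,0,0,0],
)

```text
time: 23.4
eef_pos: [0.5197, -0.0624, 0.0945]
orientation: [0.0, -0.048, 0.999, 0.0]
wrist_force: [0.1, 0.3, 0.2]
opening: -0.0003
```

Call:
arm_command(
  offset=[
    [-1,0,0],
    [-2,0,0],
    [-3,0,0],
  ],
  angular=[
    [0,0,0],
    [0,0,0],
    [0,0,0],
  ],
  gripper=[0,0,0],
)

```text
time: 23.7
eef_pos: [0.5225, -0.0622, 0.0943]
orientation: [-0.0, -0.048, 0.999, 0.0]
wrist_force: [-0.5, 0.2, 0.3]
opening: -0.0002
```

Call:
arm_command(
  offset=[
    [-1,0,0],
    [-2,0,0],
    [-3,0,0],
  ],
  angular=[
    [0,0,0],
    [0,0,0],
    [0,0,0],
  ],
  gripper=[0,0,0],
)

```text
time: 24.0
eef_pos: [0.5255, -0.0619, 0.0943]
orientation: [-0.0, -0.048, 0.999, 0.0]
wrist_force: [-0.9, -0.6, -0.2]
opening: -0.0
```

Call:
arm_command(
  offset=[
    [-1,0,0],
    [-2,0,0],
    [-3,0,0],
  ],
  angular=[
    [0,0,0],
    [0,0,0],
    [0,0,0],
  ],
  gripper=[0,0,0],
)

```text
time: 24.3
eef_pos: [0.5285, -0.0616, 0.0943]
orientation: [-0.0, -0.048, 0.999, 0.0]
wrist_force: [1.0, -0.4, 0.4]
opening: -0.0002
```

Call:
arm_command(
  offset=[
    [-1,0,0],
    [-2,0,0],
    [-3,0,0],
  ],
  angular=[
    [0,0,0],
    [0,0,0],
    [0,0,0],
  ],
  gripper=[0,0,0],
)

```text
time: 24.6
eef_pos: [0.5303, -0.0614, 0.0941]
orientation: [-0.001, -0.048, 0.999, 0.0]
wrist_force: [-5.0, -0.6, 3.7]
opening: 0.0002
```

Call:
arm_command(
  offset=[
    [-1,0,0],
    [-2,0,0],
    [-3,0,0],
  ],
  angular=[
    [0,0,0],
    [0,0,0],
    [0,0,0],
  ],
  gripper=[0,0,0],
)

```text
time: 24.9
eef_pos: [0.5342, -0.0612, 0.0942]
orientation: [-0.0, -0.048, 0.999, -0.0]
wrist_force: [-4.5, -0.3, 1.8]
opening: 0.0001
```

Call:
arm_command(
  offset=[
    [-1,0,0],
    [-2,0,0],
    [-3,0,0],
  ],
  angular=[
    [0,0,0],
    [0,0,0],
    [0,0,0],
  ],
  gripper=[0,0,0],
)

```text
time: 25.2
eef_pos: [0.5375, -0.0608, 0.0942]
orientation: [-0.0, -0.048, 0.999, -0.0]
wrist_force: [-3.3, -0.7, 0.4]
opening: 0.0
```

Call:
arm_command(
  offset=[
    [-1,0,0],
    [-2,0,0],
    [-3,0,0],
  ],
  angular=[
    [0,0,0],
    [0,0,0],
    [0,0,0],
  ],
  gripper=[0,0,0],
)

```text
time: 25.5
eef_pos: [0.5404, -0.0604, 0.0943]
orientation: [0.0, -0.048, 0.999, 0.0]
wrist_force: [-2.9, -0.1, 0.6]
opening: 0.0001
```

Call:
arm_command(
  offset=[
    [-1,0,0],
    [-2,0,0],
    [-3,0,0],
  ],
  angular=[
    [0,0,0],
    [0,0,0],
    [0,0,0],
  ],
  gripper=[0,0,0],
)

```text
time: 25.8
eef_pos: [0.5434, -0.0601, 0.0942]
orientation: [-0.0, -0.048, 0.999, 0.0]
wrist_force: [-3.3, -1.2, 0.1]
opening: 0.0001
```

```bash
python3 -c "
from go import *
where()"
```

```text
t 25.8 case [ -18.7 -105.7] z 94.2 Fcase [-3.4 -0.9] 0.1 q [-0.17  0.45  0.25  1.94 -0.15  0.78  1.83] op 0.0001
```

Call:
arm_command(
  offset=[
    [-1,0,0],
    [-2,0,0],
    [-3,0,0],
  ],
  angular=[
    [0,0,0],
    [0,0,0],
    [0,0,0],
  ],
  gripper=[0,0,0],
)

```text
time: 26.1
eef_pos: [0.5464, -0.0598, 0.0943]
orientation: [0.0, -0.048, 0.999, 0.0]
wrist_force: [-2.5, -0.8, -0.1]
opening: 0.0001
```

Call:
arm_command(
  offset=[
    [-1,0,0],
    [-2,0,0],
    [-3,0,0],
  ],
  angular=[
    [0,0,0],
    [0,0,0],
    [0,0,0],
  ],
  gripper=[0,0,0],
)

```text
time: 26.4
eef_pos: [0.5494, -0.0596, 0.0942]
orientation: [-0.0, -0.048, 0.999, 0.0]
wrist_force: [-2.8, -1.6, -1.6]
opening: -0.0
```

Call:
arm_command(
  offset=[
    [-1,0,0],
    [-2,0,0],
    [-3,0,0],
  ],
  angular=[
    [0,0,0],
    [0,0,0],
    [0,0,0],
  ],
  gripper=[0,0,0],
)

```text
time: 26.7
eef_pos: [0.5524, -0.0593, 0.0943]
orientation: [0.0, -0.048, 0.999, -0.0]
wrist_force: [-2.8, -1.7, 0.5]
opening: -0.0003
```

Call:
arm_command(
  offset=[
    [-1,0,0],
    [-2,0,0],
  ],
  angular=[
    [0,0,0],
    [0,0,0],
  ],
  gripper=[0,0],
)

```text
time: 26.9
eef_pos: [0.5544, -0.0591, 0.0943]
orientation: [0.0, -0.048, 0.999, 0.0]
wrist_force: [-2.5, 0.1, -0.6]
opening: 0.0002
```

Call:
arm_command(
  offset=[
    [-1,0,0],
    [-2,0,0],
  ],
  angular=[
    [0,0,0],
    [0,0,0],
  ],
  gripper=[0,0],
)

```text
time: 27.1
eef_pos: [0.5556, -0.0592, 0.0942]
orientation: [-0.001, -0.048, 0.999, -0.0]
wrist_force: [-7.3, -0.8, 2.1]
opening: 0.0004
```

Call:
arm_command(
  offset=[
    [-0.7,0,0],
    [-1.4,0,0],
  ],
  angular=[
    [0,0,0],
    [0,0,0],
  ],
  gripper=[0,0],
)

```text
time: 27.3
eef_pos: [0.5557, -0.0592, 0.0941]
orientation: [-0.002, -0.048, 0.999, 0.0]
wrist_force: [-11.5, -2.5, 6.6]
opening: 0.0003
```

```bash
python3 -c "
from go import *
where()"
```

```text
t 27.3 case [  -6.4 -106. ] z 94.1 Fcase [-11.6  -1.4] 6.6 q [-0.17  0.47  0.25  1.9  -0.16  0.79  1.83] op 0.0003
```

The right end stopped hard at tool x -6, so the post is at about +16 in my frame and is likely at the rear wall. Going to the left end.

Call:
arm_command(
  offset=[
    [15,0,0],
    [31,0,-24],
    [31,48,-26],
    [31,96,-26],
    [31,144,-26],
    [31,192,-26],
    [31,210,-26],
    [31,210,-18],
  ],
  angular=[
    [0,0,0],
    [0,0,0],
    [0,0,0],
    [0,0,0],
    [0,0,0],
    [0,0,0],
    [0,0,0],
    [0,0,0],
  ],
  gripper=[0,0,0,0,0,0,0,0],
)

```text
time: 28.1
eef_pos: [0.5078, 0.1524, 0.1134]
orientation: [0.002, -0.051, 0.999, 0.002]
wrist_force: [0.4, 0.7, -0.4]
opening: 0.0
```

Call:
arm_command(
  offset=[
    [0,0,10],
    [0,0,18],
    [0,0,18],
    [0,0,18],
  ],
  angular=[
    [0,0,0],
    [0,0,0],
    [0,0,0],
    [0,0,0],
  ],
  gripper=[0,0,0,0],
)

```text
time: 28.5
eef_pos: [0.5068, 0.146, 0.0939]
orientation: [-0.0, -0.047, 0.999, -0.0]
wrist_force: [0.6, 0.8, -0.1]
opening: 0.0
```

```bash
python3 -c "
from go import *
where();snap('side','s3.png')"
```

```text
t 28.5 case [-35.4 102.9] z 93.9 Fcase [0.7 0.8] -0.1 q [-0.53  0.42  0.2   1.98 -0.12  0.76  1.4 ] op 0.0
```

View pics/s3.png

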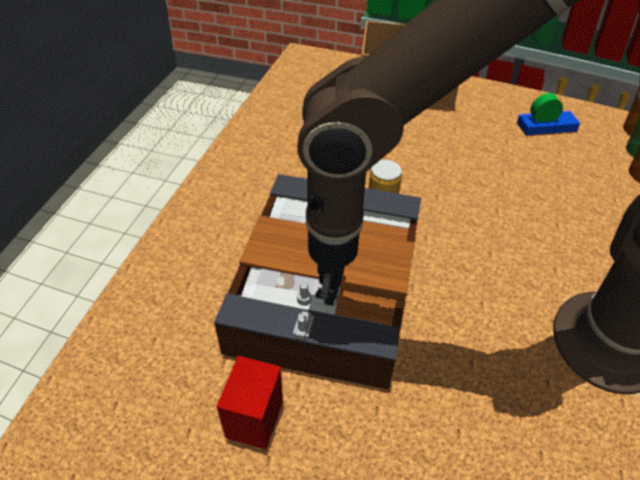

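The side view shows the cover nearly shut, with the left post (305,290) ahead of the fingers (330,295). Advancing on the left.

Call:
arm_command(
  offset=[
    [-1.5,1,0],
    [-3,1,0],
    [-4.5,1,0],
    [-6,1,0],
    [-7.5,1,0],
  ],
  angular=[
    [0,0,0],
    [0,0,0],
    [0,0,0],
    [0,0,0],
    [0,0,0],
  ],
  gripper=[0,0,0,0,0],
)

```text
time: 29.05
eef_pos: [0.5142, 0.1491, 0.0944]
orientation: [0.0, -0.048, 0.999, 0.0]
wrist_force: [-0.3, -0.7, 0.2]
opening: -0.0
```

Call:
arm_command(
  offset=[
    [-1,0,0],
    [-2,0,0],
    [-3,0,0],
    [-4,0,0],
  ],
  angular=[
    [0,0,0],
    [0,0,0],
    [0,0,0],
    [0,0,0],
  ],
  gripper=[0,0,0,0],
)

```text
time: 29.45
eef_pos: [0.518, 0.1494, 0.0943]
orientation: [-0.0, -0.048, 0.999, 0.0]
wrist_force: [0.1, 0.1, 0.2]
opening: -0.0001
```

```bash
python3 -c "
from go import *
where()"
```

```text
t 29.45 case [-23.9 105.3] z 94.3 Fcase [0.1 0. ] 0.2 q [-0.53  0.43  0.2   1.95 -0.12  0.77  1.41] op -0.0001
```

Call:
arm_command(
  offset=[
    [-1,0,0],
    [-2,0,0],
    [-3,0,0],
  ],
  angular=[
    [0,0,0],
    [0,0,0],
    [0,0,0],
  ],
  gripper=[0,0,0],
)

```text
time: 29.75
eef_pos: [0.521, 0.1497, 0.0943]
orientation: [-0.0, -0.048, 0.999, 0.0]
wrist_force: [0.0, -0.1, 0.6]
opening: 0.0001
```

Call:
arm_command(
  offset=[
    [-1,0,0],
    [-2,0,0],
    [-3,0,0],
  ],
  angular=[
    [0,0,0],
    [0,0,0],
    [0,0,0],
  ],
  gripper=[0,0,0],
)

```text
time: 30.05
eef_pos: [0.524, 0.15, 0.0943]
orientation: [0.0, -0.048, 0.999, 0.0]
wrist_force: [0.0, -0.3, 0.6]
opening: 0.0004
```

Call:
arm_command(
  offset=[
    [-1,0,0],
    [-2,0,0],
    [-3,0,0],
  ],
  angular=[
    [0,0,0],
    [0,0,0],
    [0,0,0],
  ],
  gripper=[0,0,0],
)

```text
time: 30.35
eef_pos: [0.527, 0.1502, 0.0943]
orientation: [0.0, -0.048, 0.999, 0.0]
wrist_force: [-0.4, -0.7, 1.0]
opening: 0.0
```

Call:
arm_command(
  offset=[
    [-1,0,0],
    [-2,0,0],
    [-3,0,0],
  ],
  angular=[
    [0,0,0],
    [0,0,0],
    [0,0,0],
  ],
  gripper=[0,0,0],
)

```text
time: 30.65
eef_pos: [0.5287, 0.1505, 0.0941]
orientation: [-0.001, -0.048, 0.999, -0.0]
wrist_force: [-5.3, 0.1, 4.0]
opening: -0.0001
```

Call:
arm_command(
  offset=[
    [-1,0,0],
    [-2,0,0],
  ],
  angular=[
    [0,0,0],
    [0,0,0],
  ],
  gripper=[0,0],
)

```text
time: 30.85
eef_pos: [0.5307, 0.151, 0.0941]
orientation: [-0.001, -0.048, 0.999, 0.0]
wrist_force: [-6.2, 0.7, 3.8]
opening: -0.0
```

```bash
python3 -c "
from go import *
where()"
```

```text
t 30.85 case [-11.1 105.6] z 94.1 Fcase [-6.1  1.3] 3.8 q [-0.52  0.45  0.2   1.92 -0.12  0.78  1.42] op -0.0
```

Call:
arm_command(
  offset=[
    [-1,0,0],
    [-2,0,0],
  ],
  angular=[
    [0,0,0],
    [0,0,0],
  ],
  gripper=[0,0],
)

```text
time: 31.05
eef_pos: [0.5327, 0.1513, 0.0941]
orientation: [-0.001, -0.048, 0.999, 0.0]
wrist_force: [-4.8, 0.8, 4.0]
opening: 0.0002
```

Call:
arm_command(
  offset=[
    [-1,0,0],
    [-2,0,0],
  ],
  angular=[
    [0,0,0],
    [0,0,0],
  ],
  gripper=[0,0],
)

```text
time: 31.25
eef_pos: [0.5346, 0.1517, 0.0942]
orientation: [-0.001, -0.048, 0.999, 0.0]
wrist_force: [-5.0, 1.5, 2.7]
opening: -0.0
```

Call:
arm_command(
  offset=[
    [-1,0,0],
    [-2,0,0],
  ],
  angular=[
    [0,0,0],
    [0,0,0],
  ],
  gripper=[0,0],
)

```text
time: 31.45
eef_pos: [0.5366, 0.1519, 0.0942]
orientation: [-0.001, -0.048, 0.999, 0.0]
wrist_force: [-5.2, 1.3, 3.0]
opening: 0.0001
```

Call:
arm_command(
  offset=[
    [-1,0,0],
    [-2,0,0],
  ],
  angular=[
    [0,0,0],
    [0,0,0],
  ],
  gripper=[0,0],
)

```text
time: 31.65
eef_pos: [0.5371, 0.152, 0.094]
orientation: [-0.003, -0.048, 0.999, 0.0]
wrist_force: [-12.2, 0.4, 10.1]
opening: -0.0002
```

Hard stop on the left too. I'll re-check the right end by touch, in case it swung back.

Call:
arm_command(
  offset=[
    [10,0,0],
    [19,0,-24],
    [19,-48,-26],
    [19,-96,-26],
    [19,-144,-26],
    [19,-192,-26],
    [19,-211,-26],
    [19,-211,-18],
  ],
  angular=[
    [0,0,0],
    [0,0,0],
    [0,0,0],
    [0,0,0],
    [0,0,0],
    [0,0,0],
    [0,0,0],
    [0,0,0],
  ],
  gripper=[0,0,0,0,0,0,0,0],
)

```text
time: 32.45
eef_pos: [0.542, -0.065, 0.1132]
orientation: [0.002, -0.045, 0.999, -0.001]
wrist_force: [-0.8, -0.7, -0.2]
opening: -0.0002
```

Call:
arm_command(
  offset=[
    [0,0,10],
    [0,0,18],
    [0,0,18],
    [0,0,18],
    [-2,0,18],
    [-4,0,18],
  ],
  angular=[
    [0,0,0],
    [0,0,0],
    [0,0,0],
    [0,0,0],
    [0,0,0],
    [0,0,0],
  ],
  gripper=[0,0,0,0,0,0],
)

```text
time: 33.05
eef_pos: [0.5457, -0.0596, 0.0946]
orientation: [0.0, -0.048, 0.999, 0.0]
wrist_force: [0.3, 0.5, -0.4]
opening: -0.0003
```

```bash
python3 -c "
from go import *
where()"
```

```text
t 33.05 case [ -16.4 -105.4] z 94.6 Fcase [0.4 0.5] -0.4 q [-0.17  0.45  0.25  1.93 -0.15  0.78  1.83] op -0.0003
```

Call:
arm_command(
  offset=[
    [-1.5,0,0],
    [-3,0,0],
    [-4.5,0,0],
    [-6,0,0],
  ],
  angular=[
    [0,0,0],
    [0,0,0],
    [0,0,0],
    [0,0,0],
  ],
  gripper=[0,0,0,0],
)

```text
time: 33.45
eef_pos: [0.5513, -0.0594, 0.0943]
orientation: [0.0, -0.048, 0.999, 0.0]
wrist_force: [0.8, -0.2, -0.6]
opening: -0.0002
```

Call:
arm_command(
  offset=[
    [-0.8,0,0],
    [-1.6,0,0],
    [-2.4,0,0],
  ],
  angular=[
    [0,0,0],
    [0,0,0],
    [0,0,0],
  ],
  gripper=[0,0,0],
)

```text
time: 33.75
eef_pos: [0.5536, -0.0592, 0.0943]
orientation: [-0.0, -0.048, 0.999, 0.0]
wrist_force: [-0.1, -0.6, -0.3]
opening: 0.0002
```

```bash
python3 -c "
from go import *
where()"
```

```text
t 33.75 case [  -8.5 -105.8] z 94.3 Fcase [-0.2 -0.6] -0.3 q [-0.17  0.46  0.25  1.91 -0.15  0.79  1.83] op 0.0002
```

Call:
arm_command(
  offset=[
    [-0.8,0,0],
    [-1.6,0,0],
    [-2.4,0,0],
    [-3,0,0],
  ],
  angular=[
    [0,0,0],
    [0,0,0],
    [0,0,0],
    [0,0,0],
  ],
  gripper=[0,0,0,0],
)

```text
time: 34.15
eef_pos: [0.5563, -0.0589, 0.0942]
orientation: [-0.0, -0.048, 0.999, 0.0]
wrist_force: [-2.6, -1.0, 1.5]
opening: 0.0001
```

```bash
python3 -c "
from go import *
where()"
```

```text
t 34.15 case [  -5.8 -105.7] z 94.2 Fcase [-2.7 -0.7] 1.5 q [-0.17  0.46  0.25  1.91 -0.16  0.79  1.83] op 0.0001
```

Call:
arm_command(
  offset=[
    [-0.8,0,0],
    [-1.6,0,0],
  ],
  angular=[
    [0,0,0],
    [0,0,0],
  ],
  gripper=[0,0],
)

```text
time: 34.35
eef_pos: [0.5565, -0.0589, 0.0941]
orientation: [-0.002, -0.048, 0.999, 0.0]
wrist_force: [-8.2, 0.0, 6.2]
opening: -0.0001
```

```bash
python3 -c "
from go import *
where()"
```

```text
t 34.35 case [  -5.6 -105.8] z 94.1 Fcase [-8.2  0.8] 6.2 q [-0.17  0.47  0.25  1.9  -0.16  0.79  1.83] op -0.0001
```

Both ends now stop hard. The tool contact points give a cover yaw of 0.092, matching the rails' 0.090–0.093 from the top view. Next I'll lift, turn the tool a quarter turn and go outside the bolt knob, at a height that clears it.

Call:
arm_command(
  offset=[
    [12,0,0],
    [12,0,-40],
    [12,10,-70],
    [12,50,-70],
    [10,92,-70],
    [8,134,-70],
    [6,176,-70],
    [4,218,-70],
  ],
  angular=[
    [0,0,0],
    [0,0,0],
    [0,0,0.13],
    [0,0,0.26],
    [0,0,0.39],
    [0,0,0.52],
    [0,0,0.65],
    [0,0,0.78],
  ],
  gripper=[0,0,0,0,0,0,0,0],
)

```text
time: 35.15
eef_pos: [0.5329, 0.1594, 0.1645]
orientation: [0.0, 0.338, 0.941, 0.001]
wrist_force: [0.2, 0.5, 0.1]
opening: -0.0002
```

```bash
cat >> go.py <<'E'
def to2(X,Y,Z):
    s,R=st(); w=np.r_[RC@np.array([X,Y])+T0,Z]
    D=np.c_[[-S,C,0],[C,S,0],[0,0,-1]]
    print('off',(R.T@(w-s['eef_pos'])*1000).round(1),'ang',Ro.from_matrix(R.T@D).as_rotvec().round(4))
E
python3 -c "
from go import *
where();to2(-.006,.215,.16)"
```

```text
t 35.15 case [ -8.2 113.8] z 164.5 Fcase [0.3 0.4] 0.1 q [-0.67  0.37  0.37  1.86 -0.17  0.93  0.66] op -0.0002
off [70.  73.1  4.6] ang [ 0.0014 -0.      0.7853]
```

Call:
arm_command(
  offset=[
    [20,22,0],
    [40,44,0],
    [56,60,0],
    [70,73,0],
    [70,73,0],
    [70,73,0],
    [70,73,0],
  ],
  angular=[
    [0,0,0.13],
    [0,0,0.26],
    [0,0,0.39],
    [0,0,0.52],
    [0,0,0.65],
    [0,0,0.785],
    [0,0,0.785],
  ],
  gripper=[0,0,0,0,0,0,0],
)

```text
time: 35.85
eef_pos: [0.5248, 0.2588, 0.1642]
orientation: [0.0, 0.671, 0.742, 0.0]
wrist_force: [0.1, 0.2, 0.4]
opening: -0.0002
```

```bash
python3 -c "
from go import *
where();to2(-.006,.215,.116);snap('side','s4.png');snap('wrist','w4.png');snap('top','t4.png')
for n in ['s4','t4']:
    im=cv2.imread('pics/%s.png'%n); c=im[165:385,195:435]; cv2.imwrite('pics/%sz.png'%n,cv2.resize(c,None,fx=2.6,fy=2.6,interpolation=cv2.INTER_CUBIC))
"
```

```text
t 35.85 case [ -6.7 213.5] z 164.2 Fcase [0.1 0.2] 0.4 q [-0.94  0.44  0.53  1.8  -0.27  0.97 -0.2 ] op -0.0002
off [ 1.5  0.7 48.2] ang [0.0004 0.0001 0.0044]
```

View pics/s4z.png

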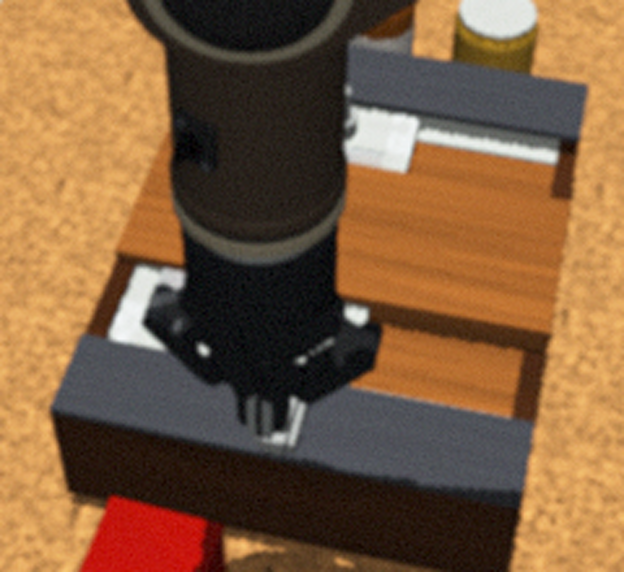

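View pics/t4z.png

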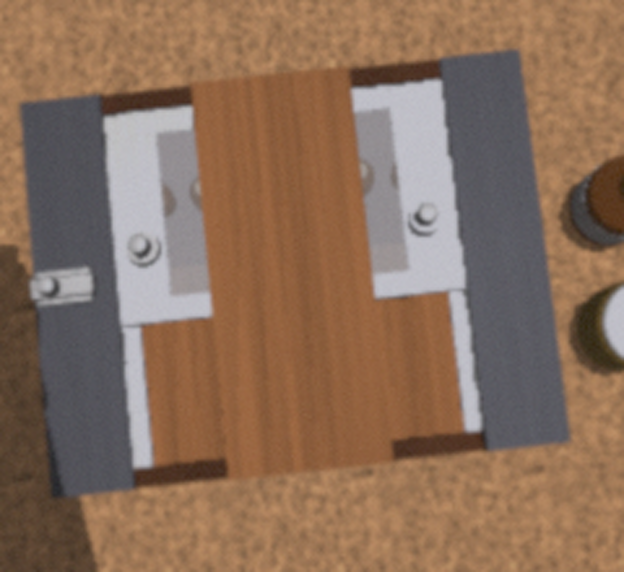

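View pics/w4.png

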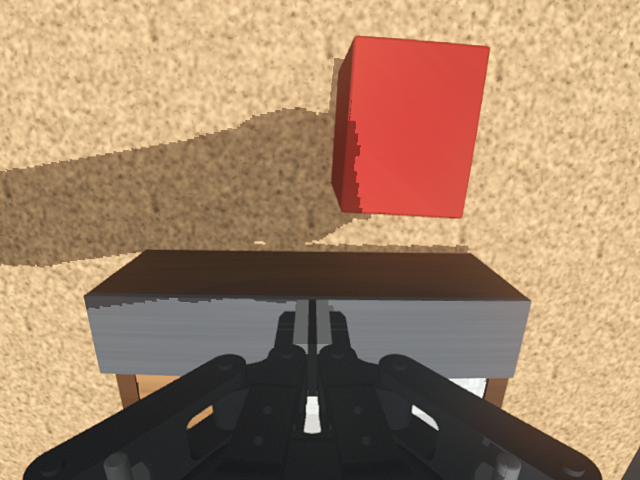

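The top view shows the cover's rear edge against the rear wall at both ends, with stem tops at crop (139,244) and (427,213). The knob is at (47,286), and the bolt is still drawn back. In the wrist view the fingers (312,300) are beyond the outer edge of the left rail, and the carton is clear. A quick numeric check follows.

```bash
python3 -c "
from go import *
t=np.array([.55328,.04448]);th=.0899;c,s=np.cos(th),np.sin(th);R=np.array([[c,-s],[s,c]])
z=lambda u:np.array([u])/2.6+[195,165]
for nm,u,h in [('L',[139,243],.129),('R',[428,211],.129),('knob',[46,286],.136)]:
    p=onz('top',z(u),h)[:,:2]; print(nm,(p-t)@R*1000,(p-T0)@RC*1000)
print(proj('top',[[.5248,.2588,.164]]))
"
```

```text
L [[ 14.99429819 105.29634932]] [[ 16.77800549 102.66179183]]
R [[  15.99311339 -103.53480123]] [[  16.50293999 -106.17156617]]
knob [[ -9.51411756 173.08143889]] [[ -7.3164678  170.59512067]]
[[185.79042243 276.04954431]]
```

Both posts read about +15 to +16 against the +15 shut position. Lowering outside the knob, then pushing.

Call:
arm_command(
  offset=[
    [0,0,20],
    [0,0,40],
    [0,0,49],
    [-3,0,49],
    [-6,0,49],
    [-9,0,49],
    [-12,0,49],
  ],
  angular=[
    [0,0,0],
    [0,0,0],
    [0,0,0],
    [0,0,0],
    [0,0,0],
    [0,0,0],
    [0,0,0],
  ],
  gripper=[0,0,0,0,0,0,0],
)

```text
time: 36.7
eef_pos: [0.5269, 0.2465, 0.1161]
orientation: [0.0, 0.67, 0.742, 0.001]
wrist_force: [0.2, 0.3, -0.6]
opening: 0.0001
```

```bash
python3 -c "
from go import *
where()"
```

```text
t 36.7 case [ -5.8 201.1] z 116.1 Fcase [0.3 0.3] -0.6 q [-0.89  0.5   0.5   1.85 -0.31  0.87 -0.14] op 0.0001
```

Call:
arm_command(
  offset=[
    [-1.5,0,0],
    [-3,0,0],
    [-4.5,0,0],
    [-6,0,0],
    [-7.5,0,0],
    [-9,0,0],
  ],
  angular=[
    [0,0,0],
    [0,0,0],
    [0,0,0],
    [0,0,0],
    [0,0,0],
    [0,0,0],
  ],
  gripper=[0,0,0,0,0,0],
)

```text
time: 37.3
eef_pos: [0.5272, 0.2377, 0.1152]
orientation: [-0.0, 0.67, 0.742, -0.0]
wrist_force: [0.9, -0.3, -0.2]
opening: -0.0
```

```bash
python3 -c "
from go import *
where()"
```

```text
t 37.3 case [ -6.3 192.3] z 115.2 Fcase [ 0.9 -0.4] -0.2 q [-0.88  0.49  0.5   1.86 -0.3   0.87 -0.13] op -0.0
```

Call:
arm_command(
  offset=[
    [-1.5,0,0],
    [-3,0,0],
    [-4.5,0,0],
  ],
  angular=[
    [0,0,0],
    [0,0,0],
    [0,0,0],
  ],
  gripper=[0,0,0],
)

```text
time: 37.6
eef_pos: [0.5275, 0.2343, 0.1153]
orientation: [-0.0, 0.67, 0.743, 0.0]
wrist_force: [-0.7, 4.3, -0.5]
opening: 0.0001
```

```bash
python3 -c "
from go import *
where()"
```

```text
t 37.6 case [ -6.3 188.9] z 115.3 Fcase [-0.3  4.3] -0.5 q [-0.88  0.49  0.5   1.86 -0.3   0.87 -0.12] op 0.0001
```

Call:
arm_command(
  offset=[
    [-1.5,0,0],
    [-3,0,0],
    [-4.5,0,0],
    [-6,0,0],
    [-7.5,0,0],
  ],
  angular=[
    [0,0,0],
    [0,0,0],
    [0,0,0],
    [0,0,0],
    [0,0,0],
  ],
  gripper=[0,0,0,0,0],
)

```text
time: 38.1
eef_pos: [0.5284, 0.2257, 0.1153]
orientation: [-0.0, 0.67, 0.742, -0.0]
wrist_force: [0.1, 3.2, -0.9]
opening: 0.0004
```

Call:
arm_command(
  offset=[
    [-1.5,0,0],
    [-3,0,0],
    [-4.5,0,0],
    [-6,0,0],
    [-7.5,0,0],
  ],
  angular=[
    [0,0,0],
    [0,0,0],
    [0,0,0],
    [0,0,0],
    [0,0,0],
  ],
  gripper=[0,0,0,0,0],
)

```text
time: 38.6
eef_pos: [0.5291, 0.2183, 0.1153]
orientation: [-0.0, 0.67, 0.742, -0.0]
wrist_force: [-1.5, 4.4, 0.4]
opening: 0.0
```

Call:
arm_command(
  offset=[
    [-1.5,0,0],
    [-3,0,0],
    [-4.5,0,0],
    [-6,0,0],
  ],
  angular=[
    [0,0,0],
    [0,0,0],
    [0,0,0],
    [0,0,0],
  ],
  gripper=[0,0,0,0],
)

```text
time: 39.0
eef_pos: [0.5297, 0.2123, 0.1153]
orientation: [-0.0, 0.67, 0.742, -0.0]
wrist_force: [-3.3, 4.3, -1.2]
opening: -0.0002
```

```bash
python3 -c "
from go import *
where()"
```

```text
t 39.0 case [ -6.3 166.8] z 115.3 Fcase [-2.9  4.6] -1.2 q [-0.85  0.48  0.51  1.88 -0.3   0.86 -0.08] op -0.0002
```

Call:
arm_command(
  offset=[
    [-1.5,0,0],
    [-3,0,0],
    [-4.5,0,0],
    [-6,0,0],
  ],
  angular=[
    [0,0,0],
    [0,0,0],
    [0,0,0],
    [0,0,0],
  ],
  gripper=[0,0,0,0],
)

```text
time: 39.4
eef_pos: [0.5303, 0.2063, 0.1152]
orientation: [-0.0, 0.67, 0.742, -0.0]
wrist_force: [-2.9, 4.5, 0.1]
opening: -0.0001
```

Call:
arm_command(
  offset=[
    [-1,0,0],
    [-2,0,0],
    [-3,0,0],
  ],
  angular=[
    [0,0,0],
    [0,0,0],
    [0,0,0],
  ],
  gripper=[0,0,0],
)

```text
time: 39.7
eef_pos: [0.5306, 0.2034, 0.1153]
orientation: [-0.0, 0.67, 0.742, -0.0]
wrist_force: [-2.9, 4.0, 0.9]
opening: 0.0004
```

Call:
arm_command(
  offset=[
    [-1,0,0],
    [-2,0,0],
    [-3,0,0],
  ],
  angular=[
    [0,0,0],
    [0,0,0],
    [0,0,0],
  ],
  gripper=[0,0,0],
)

```text
time: 40.0
eef_pos: [0.5308, 0.2004, 0.1152]
orientation: [-0.0, 0.67, 0.742, -0.0]
wrist_force: [-3.4, 3.3, 0.6]
opening: 0.0
```

```bash
python3 -c "
from go import *
where()"
```

```text
t 40.0 case [ -6.3 154.8] z 115.2 Fcase [-3.1  3.6] 0.6 q [-0.83  0.48  0.51  1.88 -0.3   0.86 -0.06] op 0.0
```

Call:
arm_command(
  offset=[
    [-1,0,0],
    [-2,0,0],
    [-3,0,0],
  ],
  angular=[
    [0,0,0],
    [0,0,0],
    [0,0,0],
  ],
  gripper=[0,0,0],
)

```text
time: 40.3
eef_pos: [0.5311, 0.1976, 0.1152]
orientation: [-0.0, 0.67, 0.742, -0.0]
wrist_force: [-3.9, 6.6, 0.1]
opening: 0.0004
```

Call:
arm_command(
  offset=[
    [-1,0,0],
    [-2,0,0],
  ],
  angular=[
    [0,0,0],
    [0,0,0],
  ],
  gripper=[0,0],
)

```text
time: 40.5
eef_pos: [0.5311, 0.1976, 0.1153]
orientation: [-0.001, 0.67, 0.743, 0.001]
wrist_force: [-4.7, 11.4, -0.5]
opening: 0.0003
```

```bash
python3 -c "
from go import *
where()"
```

```text
t 40.5 case [ -6.3 152. ] z 115.3 Fcase [-3.5 11.8] -0.5 q [-0.82  0.48  0.51  1.89 -0.3   0.86 -0.06] op 0.0003
```

The bolt stopped hard at tool y 152, so the knob is at 134; fully in would be 135. Retreating outwards, then up and away.

Call:
arm_command(
  offset=[
    [1,0,0],
    [6,0,0],
    [20,0,0],
    [20,0,-30],
    [20,0,-60],
    [40,0,-90],
    [80,0,-110],
    [120,0,-120],
  ],
  angular=[
    [0,0,0],
    [0,0,0],
    [0,0,0],
    [0,0,0],
    [0,0,0],
    [0,0,0],
    [0,0,0],
    [0,0,0],
  ],
  gripper=[0,0,0,0,0,0,0,0],
)

```text
time: 41.3
eef_pos: [0.5208, 0.316, 0.2382]
orientation: [0.001, 0.671, 0.741, 0.002]
wrist_force: [-0.4, 1.6, 0.2]
opening: 0.0002
```

```bash
python3 -c "
from go import *
where();snap('top','t5.png');a=snap('side','s5.png')
im=cv2.imread('pics/t5.png'); c=im[165:385,125:465]; cv2.imwrite('pics/t5z.png',cv2.resize(c,None,fx=2.3,fy=2.3,interpolation=cv2.INTER_CUBIC))
im=cv2.imread('pics/s5.png');cv2.imwrite('pics/s5z.png',cv2.resize(im[130:450,195:435],None,fx=1.85,fy=1.85,interpolation=cv2.INTER_CUBIC))
"
```

```text
t 41.3 case [ -5.1 270.8] z 238.2 Fcase [-0.2  1.6] 0.2 q [-1.02  0.41  0.54  1.66 -0.23  1.13 -0.32] op 0.0002
```

View pics/t5z.png

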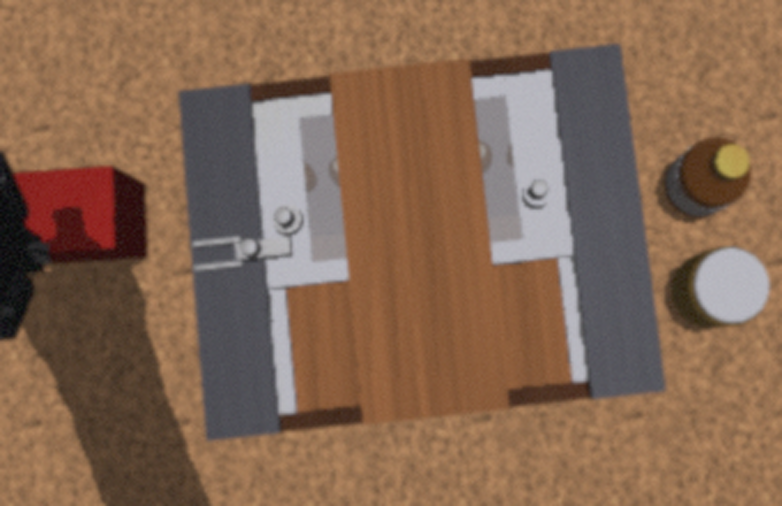

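View pics/s5z.png

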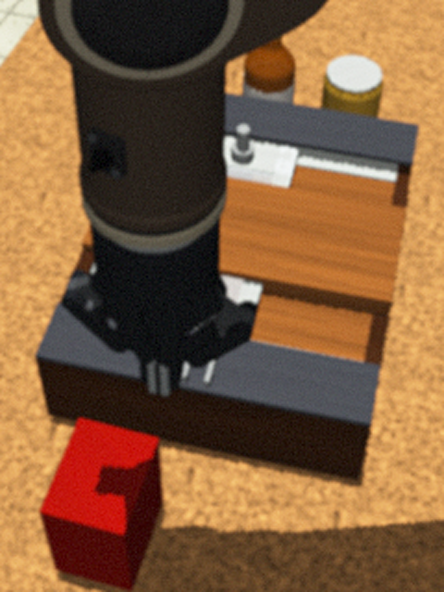

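The top view shows the bolt bar passed in front of the left post's collar (tip at crop (290,247), post at (285,217)). The cover is at the rear wall on both sides, the three bystanders are in place, and the arm is clear. I'll let it settle, do a last numeric check and hand in.

Call:
arm_command(
  offset=[
    [0,0,0],
    [0,0,0],
    [0,0,0],
  ],
  angular=[
    [0,0,0],
    [0,0,0],
    [0,0,0],
  ],
  gripper=[0,0,0],
)

```text
time: 41.7
eef_pos: [0.5198, 0.3133, 0.235]
orientation: [0.0, 0.671, 0.742, -0.0]
wrist_force: [-0.8, -0.5, 0.3]
opening: 0.0003
```

```bash
python3 -c "
from go import *
t=np.array([.55328,.04448]);th=.0899;c,s=np.cos(th),np.sin(th);R=np.array([[c,-s],[s,c]])
z=lambda u:np.array([u])/2.3+[125,165]
for nm,u,h in [('L',[285,214],.129),('R',[539,187],.129),('knob',[250,246],.136),('flask',[732,160],.15),('tin',[731,287],.1)]:
    p=onz('top',z(u),h)[:,:2]; print(nm,p,((p-t)@R*1000).round(1))
where(); print(job.sign_off())
"
```

```text
L [[0.55953187 0.14985398]] [[ 15.7 104.4]]
R [[ 0.57822841 -0.05669301]] [[  15.8 -103. ]]
knob [[0.53332559 0.17703172]] [[ -8.  133.8]]
flask [[ 0.5946174  -0.21006728]] [[  18.3 -257.2]]
tin [[ 0.49570758 -0.21626001]] [[ -80.7 -254.5]]
t 41.7 case [ -6.5 268.3] z 235.0 Fcase [-0.8 -0.4] 0.3 q [-1.02  0.41  0.54  1.67 -0.23  1.13 -0.32] op 0.0003
the job is handed in; nothing more can be done
None
```

The cover is shut against the rear wall, the bolt is in behind the left post, and I handed the job in at about 41.7 s. One push may have gone over 25 N; the job reported no verdict.

I pushed the two posts in turn with closed fingers, changing ends whenever the cover bound. I then turned the tool a quarter turn, pushed the bolt knob to its stop and backed clear.

**Last checks:**
- **Cover:** the final top view puts both posts at about case x +16 mm (15 is fully shut). Both ends had come to a hard stop at 8–12 N.
- **Bolt:** the knob measured at y 134 mm, so the bolt is about 45 mm in. It stopped at about 12 N.
- **Bystanders:** the bottle and tin are within 2 mm of where I first measured them. I only checked the carton by eye, and it looked unmoved.
- **Arm:** it was clear of everything at sign-off, with no contact force at the wrist.

**What disagreed or went wrong:**
- **Hard wedge at about 13.4 s:** the wrist read 22 N along the push and 17 N upwards, about 28 N combined. If all of that acted on the post, it was over the 25 N limit. I used shorter pushes after that and stayed below about 17 N combined.
- **Case angle:** the two cameras differed by about 0.01 rad. The stops at the two posts matched the top view.
- **Bolt start:** the knob measured about 172 mm at the start, not the 180 expected for a fully drawn-back bolt. It may have started about 8 mm in.

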